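# Find the heavy side of a grinding wheel and hold it straight down

### The arm

A 6-joint arm with a two-finger parallel gripper is mounted at the origin on a cart in front of the work surface, level with it; the furniture and walls round the work are solid. World frame = base frame: x ahead of the robot, y to its left, z up, the work surface at z = 0. Lengths are in m, angles in degrees, forces in N, time in s.
With the tool pointing down it reaches from about 0.3 to 0.875 m from the base axis. Payload 4.2 kg.
Tool frame: the origin (TCP) lies on the centre line of the jaws, within the pads' length; the fingertips stand 17 mm ahead of it and the grasp point (between the pads) lies 2 mm behind it; z points along the fingers, y is the direction in which the jaws open and shut (so a half turn about z gives the same grasp; the last joint's range is limited). The gripper opens to 85 mm and grips with 20 to 120 N. Pads are 22 mm wide; open, the fingers measure 114 mm over their backs; the gripper's body (76 mm by 85 mm) begins 54 mm behind the grasp point. The pads swing forward as they close: fully open they stand 13 mm farther back than shut.
Start: joints at [63.885, 18.312, 89.639, -0, 72.044, -1.146], TCP at [0.243, 0.521, 0.248] pointing down, gripper open.
Joint ranges: [-177.97, 177.97], [-48.28, 115.42], [12.27, 149.76], [-77.06, 257.06], [2.81, 150.46], [-146.56, 146.56]. Speed limits (degrees/s): [147.25, 147.25, 180, 180, 180, 180].

### API

Orientations are given as a 3x3 rotation matrix whose columns are the frame's x, y, z axes.
In Python, from bench import env gives the robot as it stands.
- The arm moves only by the tool carry_out, never from a script. Its argument "motion" is a list of rows, each an object of numbers: "hand": the opening, from -1 (shut) to 1 (fully open), so that 0 is half open; "tx", "ty", "tz": the shift along the world's x, y, z in m; "turn": the turn about the world's z in rad. A call has 1 to 8 rows; each row is the pose to reach, as a shift and turn from the pose measured when the call began; what a row does not reach only later rows make up. A row lasts 1/10 s, in which the tool goes at most 50 mm and 8.59 degrees, less where a joint would pass 70% of its speed; a pose out of reach is approached as far as the arm can. A call with a gripper value outside its range is refused whole. The fingers move at their own pace and stop on an object; "grip_force" is the grip in N (left out, the last holds). Time passes only in rows, so rows that repeat a pose let the fingers close. It gives the time, the measured TCP pose, the force and the opening at its end, in the units of the state.
- env.observe(): the state, without advancing time (a new reading comes with each control period).
- env.read_camera(name): name is "scene" or "top" or "wrist"; returns a dict with "img" (480x640x3 uint8, red, green, blue), "fx", "fy", "cx", "cy" (pixels), "D" ([k1, k2, p1, p2, k3] as OpenCV has them; the pictures are not rectified), "cam_to_world" (4x4, takes a point from camera to world coordinates). Camera axes: x right, y up, looking along -z (the intrinsics and any distortion apply to the point x, -y, -z); pixel columns grow to the right and rows downward; lengths in m; the calibration is good to about 2 mm. A picture is of the moment at which its call begins. There is no depth.
- env.hand_in(): hands the job in, once; it reports no verdict.
Trained networks look in the newest picture that a camera, given by its name, has taken for a name from the list of things; names that differ only in an ending like _2 or _b are one class to them, and where a whole thing is asked for, a point or a joint stands for the part that bears it (a point fixed in the world has none). Each returns a list of dicts, best first, with "p" (0 to 1); they miss things now and then, are a little off and sometimes report something else, mostly with a low value. They report only what shows in the picture. A call takes as long as a camera call. They do not tell look-alikes from the thing itself.
- env.spot_in(thing, camera): "rect" ([left, top, right, bottom] in pixels, round what is visible of it).
- env.place_of(thing, camera): "centre" ([column, row] in pixels: a listed point, or the origin of a listed thing).
The state is a dict: "t": time; "joint_pos": joint angles; "qd": joint speeds; "joint_torque": joint torques, N m; "ee_pos": TCP position; "eef_rot": TCP orientation; "wrist_force": force on the tool from outside, world axes, zero at the start; "wrist_torque": the same for the moment, N m; "width": opening from 0.0 (shut) to 1.0 (fully open).
Only numpy, scipy, OpenCV 4.12 (cv2) and the standard library are available. Lean on these libraries where they do the work, as an engineer would, in place of code of your own. Each camera call takes 0.05 s, during which the arm holds its last target.

### The job

The spare grinding wheel on the balancing stand has a heavy side that cannot be seen, and its axle drags a little, so the wheel stops short of hanging straight. Take it by the rim and swing its top over to the right until the heavy side is lifted so far that the wheel clearly rolls back when let go, and let it roll back and stop untouched; then do the same to the left. Finish holding the rim pinched in the gripper, the wheel still and its heavy side straight down (midway between the two places where it stopped), and do not shift the loose things beside the stand.

Things in the scene. Friction and masses are not known exactly. Their poses are not given: they have to be found in the camera images.
- balance_stand: Grey balancing stand, fixed on the bench: base plate 110 mm (x) by 150 mm (y), 12 mm thick; two posts at x = +-36 mm (14 mm thick, up to 32 mm wide) carry the axle and end 11 mm above its middle. Origin: centre of the underside. x runs along the axle, away from the robot at yaw 0; z up. Turned by up to 29 degrees clockwise or 11 counterclockwise, from above.
- stand_axle (a point): Middle of axle and wheel, 105 mm above the bench; x axis level along the axle, z up; fixed to the stand. The axle has drag. Let go with its heavy side lifted, the wheel rolls back slowly, does not swing past, and is at rest in 2 to 4 s, still 18 to 35 degrees short of hanging straight, equally far whichever side it comes from. Lifted less than that, it stays where it is left.
- wheel: Grey disc, 150 mm diameter, 16 mm thick, flat faces, 0.45 to 0.75 kg, with 62 mm steel flanges and pale paper rings; beyond 48 mm from the axle only bare disc, so its rim can be pinched from above across its thickness, up to 25 mm deep. It turns freely round, no stops. A weight inside, unseen, makes one side heavy. Origin: middle of the wheel; x along the axle, y and z turn with it, the stand's x = its x.
- wheel_tongue (a point): Outer end of the dark steel tongue, a bar 12 mm wide and 36 mm long lying radially on the flange on the robot's side (a like one on the far side), 46 mm from the axle; it turns with the wheel and shows its angle. It does not point to the heavy side.
- hex_key: L-shaped steel hex key, 75 by 28 mm, 5 mm thick, lying loose to the left of the stand (about 130 mm from its middle); leave it alone. Origin: middle of its underside; y along it.
- cylinder: Round brass lock cylinder, 35 mm across, 30 mm high, standing loose to the right of the stand; leave it alone. Origin: middle of its underside.
- tub: White closed tub, 47 mm across and 50 mm high, standing loose to the right of the stand, farther from the robot than the lock cylinder; leave it alone. Origin: middle of its underside.
Not all that is in view belongs to the job. Of the things that look like the balance_stand, the larger one is meant.

How it is judged:
By the outcome, as a careful person would: the job done as asked, in the order asked, and still so for the second after the job is handed in, while the arm keeps its last pose, push and grip.
It also fails if it takes over 58 s, if anything falls off the work surface, if the arm or the gripper's body presses on something with over 40 N, if the wrist force passes 120 N, or if a joint passes its speed limit or range.

## Working session

There is one attempt and no reset: what is moved stays moved. The work goes in short steps, Python scripts to look and compute and a tool call to move; the robot and the scene stay as the last step left them, time stands still between calls to the robot, and variables do not carry over. Pictures are saved under pics/ and viewed, and the job is handed in when it is done.

Besides the shell and the picture viewer there is one more tool, called after "Request:" as name(argument=value, ...), one argument or row to a line, values as JSON. carry_out: Moves the arm, as the interface text tells. Its arguments: {"type":"object","properties":{"motion":{"type":"array","items":{"type":"object","properties":{"hand":{"type":"number"},"tx":{"type":"number"},"ty":{"type":"number"},"tz":{"type":"number"},"turn":{"type":"number"}}}},"grip_force":{"type":"number"}},"required":["motion"]}

```bash
mkdir -p pics; ls
cat > h.py <<'E'
import numpy as np, cv2, sys
from bench import env
def ray(c,px):
    K=np.array([[c['fx'],0,c['cx']],[0,c['fy'],c['cy']],[0,0,1.]])
    u=cv2.undistortPoints(np.array([[px]],float),K,np.array(c['D'],float))[0,0]
    T=np.array(c['cam_to_world']); d=T[:3,:3]@np.array([u[0],-u[1],-1.]); return T[:3,3],d/np.linalg.norm(d)
def proj(c,P):
    T=np.array(c['cam_to_world']); p=(np.atleast_2d(P)-T[:3,3])@T[:3,:3]
    K=np.array([[c['fx'],0,c['cx']],[0,c['fy'],c['cy']],[0,0,1.]])
    q=p*[1,-1,-1]
    return cv2.projectPoints(q.reshape(-1,1,3),np.zeros(3),np.zeros(3),K,np.array(c['D'],float))[0][:,0]
def onz(c,px,z):
    o,d=ray(c,px); return o+d*(z-o[2])/d[2]
def tri(obs):
    A=np.zeros((3,3));b=np.zeros(3)
    for c,px in obs:
        o,d=ray(c,px);M=np.eye(3)-np.outer(d,d);A+=M;b+=M@o
    return np.linalg.solve(A,b)
def save(c,n): cv2.imwrite('pics/'+n+'.png',c['img'][:,:,::-1])
E
python3 - <<'E'
from h import *
for n in ['scene','top','wrist']:
    c=env.read_camera(n); save(c,n+'0')
    print(n,np.round(c['cam_to_world'],3).tolist(),c['fx'])
    for th in ['balance_stand','stand_axle','wheel','wheel_tongue','hex_key','cylinder','tub']:
        print(th,[(np.round(r['centre']).tolist(),round(r['p'],2)) for r in env.place_of(th,n)][:3],[(np.round(r['rect']).tolist(),round(r['p'],2)) for r in env.spot_in(th,n)][:3])
print(env.observe())
E
```

```text
pics
scene [[0.827, 0.286, -0.485, 0.028], [-0.563, 0.4, -0.723, -0.453], [-0.013, 0.87, 0.492, 0.525], [0.0, 0.0, 0.0, 1.0]] 535.7254963204373
balance_stand [([394.0, 355.0], 0.79), ([292.0, 271.0], 0.75)] [([347.0, 276.0, 436.0, 385.0], 0.82)]
stand_axle [([294.0, 221.0], 0.92), ([396.0, 313.0], 0.83)] [([246.0, 176.0, 346.0, 303.0], 0.95), ([344.0, 271.0, 440.0, 384.0], 0.57)]
wheel [([292.0, 220.0], 0.69), ([397.0, 310.0], 0.61)] [([260.0, 180.0, 326.0, 264.0], 0.66), ([358.0, 272.0, 437.0, 348.0], 0.6)]
wheel_tongue [([375.0, 296.0], 0.77), ([300.0, 228.0], 0.56)] [([359.0, 271.0, 440.0, 346.0], 0.89), ([258.0, 178.0, 325.0, 263.0], 0.76)]
hex_key [([253.0, 249.0], 0.58), ([364.0, 285.0], 0.35)] []
cylinder [] [([334.0, 286.0, 356.0, 314.0], 0.75)]
tub [([364.0, 287.0], 0.96)] [([352.0, 259.0, 376.0, 289.0], 0.63)]
top [[0.014, 0.998, -0.057, 0.413], [-1.0, 0.014, 0.002, 0.172], [0.003, 0.057, 0.998, 0.944], [0.0, 0.0, 0.0, 1.0]] 500.6535318564518
balance_stand [([280.0, 246.0], 0.89), ([423.0, 251.0], 0.81)] [([232.0, 216.0, 328.0, 285.0], 0.78), ([388.0, 224.0, 463.0, 286.0], 
[... 1055 characters left out ...]
e+01, -3.01453176e-04,
        7.20421460e+01, -1.14744994e+00]), 'qd': array([-0.03597359,  0.01540671,  0.00147194,  0.02876285, -0.00418309,
       -0.03491808]), 'joint_torque': array([ 3.27649570e-05, -4.15407372e+01, -2.34417808e+01,  4.22550033e-05,
        2.67417827e-04,  2.40795373e-05]), 'ee_pos': array([0.24273035, 0.52126259, 0.24833052]), 'eef_rot': array([[-9.06545696e-01,  4.22107686e-01,  4.74301274e-05],
       [ 4.22107689e-01,  9.06545692e-01,  8.53811936e-05],
       [-6.95751964e-06,  9.74225751e-05, -9.99999995e-01]]), 'wrist_force': array([ 0.07895771, -0.05321669,  0.33572136]), 'wrist_torque': array([0.04437728, 0.0377784 , 0.0185982 ]), 'width': 0.9985688775977783}
```

Run:
```python
import cv2
a=cv2.imread('pics/scene0.png')[150:410,210:470]; cv2.imwrite('pics/s0c.png',cv2.resize(a,None,fx=2.3,fy=2.3,interpolation=cv2.INTER_CUBIC))
a=cv2.imread('pics/top0.png')[180:310,190:480]; cv2.imwrite('pics/t0c.png',cv2.resize(a,None,fx=2.7,fy=2.7,interpolation=cv2.INTER_CUBIC))
```

```text
(no output)
```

View pics/s0c.png

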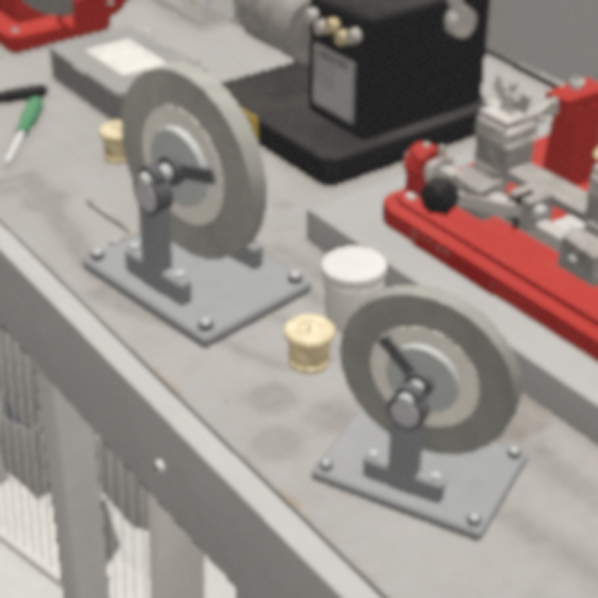

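View pics/t0c.png

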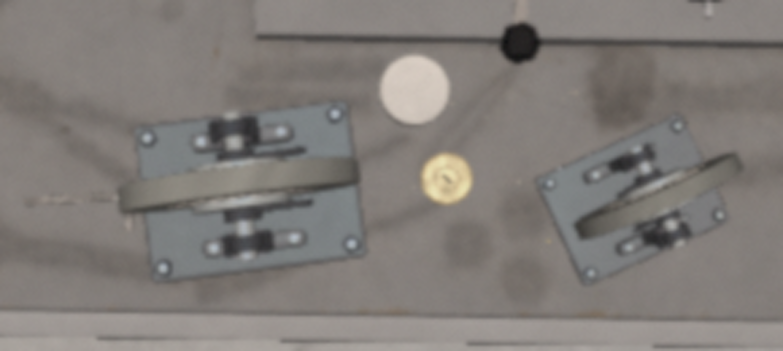

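View pics/scene0.png

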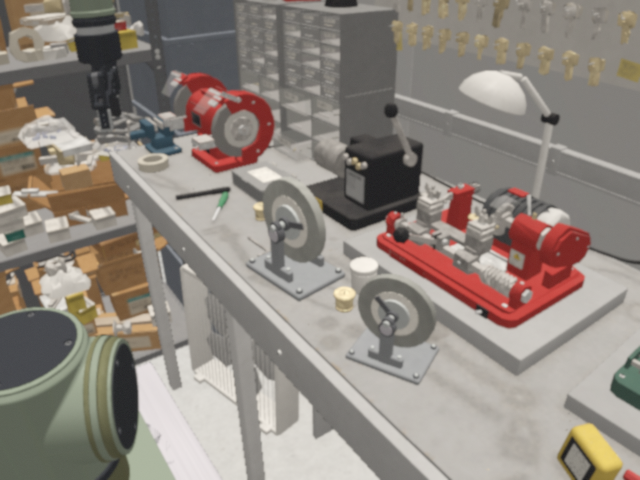

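The left stand (top 280,246) and the right one (423,251) look alike. The left is the larger: its plate is about 78 px wide against 57 px. The hex key is also to its left and the brass cylinder and tub to its right, as described. The crops confirm this.

```bash
cat > a.py <<'E'
from h import *
t=env.read_camera('top'); s=env.read_camera('scene')
co=[[137,128],[346,102],[367,249],[157,281]]
P=np.array([onz(t,[190+a/2.7,180+b/2.7],.012) for a,b in co]); print(np.round(P,4), [np.linalg.norm(P[i]-P[i-1]) for i in range(4)])
print('centre',P.mean(0)); e=(P[0]+P[3]-P[1]-P[2]);yaw=np.degrees(np.arctan2(-e[0],e[1]));print('yaw',yaw)
e=(P[0]+P[1]-P[2]-P[3]);print('yaw2',np.degrees(np.arctan2(e[1],e[0])))
# centres of the right one too
co2=[[538,180],[680,113],[728,217],[590,285]]
Q=np.array([onz(t,[190+a/2.7,180+b/2.7],.012) for a,b in co2]);print([np.linalg.norm(Q[i]-Q[i-1]) for i in range(4)])
print('axle tri', tri([(s,[293,220.5]),(t,[279.5,247])]))
print('cyl',onz(t,[356,246],.03),'tub',onz(t,[343,213],.05),'hex',onz(t,[216,256],.005))
# wheel rim ends at axle height
A=onz(t,[190+120/2.7,180+197/2.7],.105);B=onz(t,[190+358/2.7,180+172/2.7],.105);print(A,B,(A+B)/2,np.degrees(np.arctan2(-(A-B)[0],(A-B)[1])))
E
python3 a.py
```

```text
[[0.4862 0.3132 0.012 ]
 [0.5063 0.169  0.012 ]
 [0.405  0.1532 0.012 ]
 [0.381  0.2971 0.012 ]] [np.float64(0.10639810846164681), np.float64(0.14558470175824256), np.float64(0.10255792751574559), np.float64(0.14590824554744736)]
centre [0.44463785 0.23313481 0.012     ]
yaw 8.704969698819285
yaw2 8.814554616528808
[np.float64(0.08032163104347823), np.float64(0.1091200550685467), np.float64(0.07879051875586984), np.float64(0.10647340160245715)]
axle tri [0.44612903 0.2340502  0.10336245]
cyl [0.45374996 0.09921168 0.03      ] tub [0.5117703  0.12470925 0.05      ] hex [0.432348   0.35940604 0.005     ]
[0.43580864 0.30869248 0.105     ] [0.4534534  0.16126623 0.105     ] [0.44463102 0.23497936 0.105     ] 6.825000018780615
```

Request:
carry_out(
  motion=[
    {"tx": 0.02,"ty": -0.04,"turn": 0.14,"hand": 1},
    {"tx": 0.04,"ty": -0.08,"turn": 0.28,"hand": 1},
    {"tx": 0.06,"ty": -0.12,"turn": 0.42,"hand": 1},
    {"tx": 0.08,"ty": -0.16,"turn": 0.56,"hand": 1},
    {"tx": 0.1,"ty": -0.2,"turn": 0.577,"hand": 1},
    {"tx": 0.12,"ty": -0.25,"tz": -0.03,"turn": 0.577,"hand": 1},
    {"tx": 0.141,"ty": -0.296,"tz": -0.06,"turn": 0.577,"hand": 1},
    {"tx": 0.141,"ty": -0.296,"tz": -0.09,"turn": 0.577,"hand": 1},
  ],
)

```text
schema error: expected keys hand, tx, ty, tz, turn
```

Request:
carry_out(
  motion=[
    {"hand": 1},
  ],
)

```text
schema error: expected keys hand, tx, ty, tz, turn
```

Run:
```python
from h import *
c=env.read_camera('wrist');save(c,'w1'); o=env.observe();print(o['t'],o['ee_pos'],o['eef_rot'][:,0],np.round(c['cam_to_world'],3))
```

```text
2.4 [0.24273731 0.52127706 0.24835327] [-9.06537723e-01  4.22124812e-01 -2.18460294e-05] [[ 0.422 -0.872 -0.249  0.181]
 [ 0.907  0.406  0.116  0.55 ]
 [-0.    -0.275  0.962  0.374]
 [ 0.     0.     0.     1.   ]]
```

View pics/w1.png

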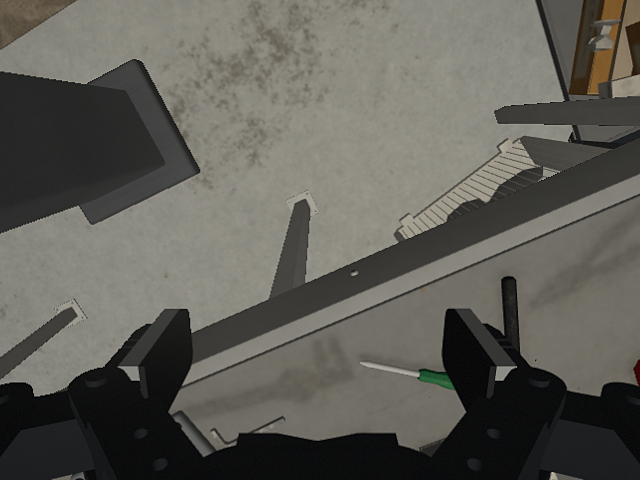

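Request:
carry_out(
  motion=[
    {"tx": 0.02,"ty": -0.04,"tz": 0,"turn": 0.14,"hand": 1},
    {"tx": 0.04,"ty": -0.08,"tz": 0,"turn": 0.28,"hand": 1},
    {"tx": 0.06,"ty": -0.12,"tz": 0,"turn": 0.42,"hand": 1},
    {"tx": 0.08,"ty": -0.16,"tz": 0,"turn": 0.56,"hand": 1},
    {"tx": 0.1,"ty": -0.2,"tz": 0,"turn": 0.577,"hand": 1},
    {"tx": 0.12,"ty": -0.24,"tz": -0.02,"turn": 0.577,"hand": 1},
    {"tx": 0.14,"ty": -0.275,"tz": -0.05,"turn": 0.577,"hand": 1},
    {"tx": 0.151,"ty": -0.295,"tz": -0.079,"turn": 0.577,"hand": 1},
  ],
)

```text
t: 3.2
ee_pos: [0.3949, 0.2241, 0.1691]
eef_rot: [[-0.99, -0.139, 0.002], [-0.139, 0.99, 0.001], [-0.002, 0.0, -1.0]]
wrist_force: [0.7, 0.5, 0.2]
width: 0.996
```

Request:
carry_out(
  motion=[
    {"tx": 0,"ty": 0,"tz": 0,"turn": 0,"hand": 1},
  ],
)

```text
t: 3.3
ee_pos: [0.3937, 0.221, 0.1662]
eef_rot: [[-0.991, -0.135, -0.004], [-0.135, 0.991, -0.003], [0.005, -0.003, -1.0]]
wrist_force: [-1.3, -0.3, -0.4]
width: 0.999
```

Run:
```python
from h import *
c=env.read_camera('wrist');save(c,'w2'); o=env.observe();print(o['t'],o['ee_pos'],o['eef_rot'][:,0],np.round(c['cam_to_world'],3))
for th in ['stand_axle','wheel','wheel_tongue']: print(th,[(np.round(r['centre']).tolist(),round(r['p'],2)) for r in env.place_of(th,'wrist')][:3])
```

```text
3.35 [0.39451422 0.22257617 0.16803402] [-9.90744447e-01 -1.35736913e-01  9.64700848e-04] [[-0.135 -0.954 -0.268  0.326]
 [ 0.991 -0.131 -0.033  0.211]
 [-0.003 -0.27   0.963  0.292]
 [ 0.     0.     0.     1.   ]]
stand_axle [([334.0, 375.0], 0.71), ([329.0, 290.0], 0.64)]
wheel [([334.0, 376.0], 0.96)]
wheel_tongue [([242.0, 363.0], 0.87), ([327.0, 294.0], 0.37)]
```

View pics/w2.png

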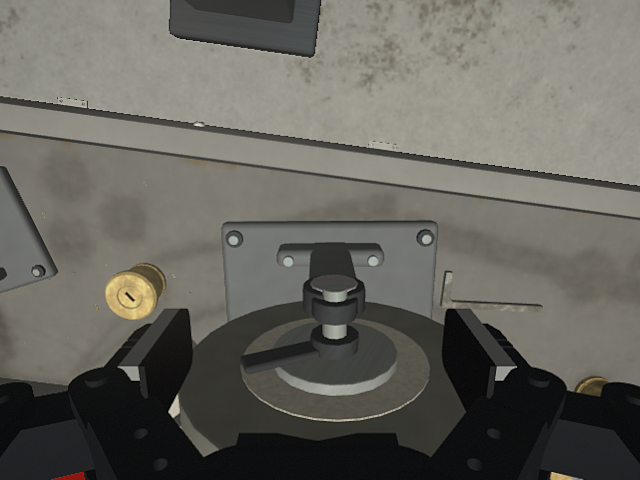

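```bash
cat >> h.py <<'E'
YAW=8.0; CEN=np.array([.4455,.234,.105])
def ax(): 
    y=np.radians(YAW); return np.array([np.cos(y),np.sin(y),0]),np.array([-np.sin(y),np.cos(y),0])
def tang(c,px,off):
    X,Y=ax(); o,d=ray(c,px); t=((CEN+off*X-o)@X)/(d@X); p=o+t*d-CEN
    return np.degrees(np.arctan2(p@Y,p[2])), np.hypot(p@Y,p[2])   # angle from up, + = left
E
python3 - <<'E'
from h import *
c=env.read_camera('wrist')
a=onz(c,[222.5,221.5],.012);b=onz(c,[438,220.5],.012);print(a,b,np.linalg.norm(a-b),np.degrees(np.arctan2(-(b-a)[0],(b-a)[1])))
y=np.radians(8.0);X=np.array([np.cos(y),np.sin(y),0]);print('centre from front edge',(a+b)/2+.055*X)
for off in [-.011,-.014,-.017,-.020,-.024]:
    print(off,tang(c,[243,363],off),tang(c,[318,348],off))
E
```

```text
[0.40439888 0.16016329 0.012     ] [0.38299725 0.30710719 0.012     ] 0.148494242754179 8.286572130931443
centre from front edge [0.44816281 0.24128976 0.012     ]
-0.011 (np.float64(-62.70155894940646), np.float64(0.04117354815587594)) (np.float64(-18.58393097761081), np.float64(0.005937709649571864))
-0.014 (np.float64(-56.483162774092726), np.float64(0.04276650363223022)) (np.float64(-10.118613683907794), np.float64(0.010893733724130997))
-0.017 (np.float64(-50.772967206190714), np.float64(0.044824137228790646)) (np.float64(-6.974825663331949), np.float64(0.015938434782844856))
-0.02 (np.float64(-45.61008220682174), np.float64(0.047285826670196936)) (np.float64(-5.3452093753557115), np.float64(0.021008027096964657))
-0.024 (np.float64(-39.56799138357711), np.float64(0.0510943915868535)) (np.float64(-4.098768289666015), np.float64(0.027782652535130126))
```

Run:
```python
from h import *
c=env.read_camera('wrist');save(c,'w3');o=env.observe();print(o['t'],o['ee_pos'],np.degrees(np.arctan2(*o['eef_rot'][1::-1,0])))
print(np.round(c['cam_to_world'],4)); 
for th in ['stand_axle','wheel','wheel_tongue']: print(th,[(np.round(r['centre'],1).tolist(),round(r['p'],2)) for r in env.place_of(th,'wrist')][:2])
t=env.read_camera('top');s=env.read_camera('scene');save(t,'t3');save(s,'s3')
im=cv2.resize(c['img'][200:440,170:490,::-1],None,fx=2.4,fy=2.4,interpolation=cv2.INTER_CUBIC);cv2.imwrite('pics/w3c.png',im)
```

```text
3.6 [0.39532877 0.2255002  0.17043929] -171.93218696796956
[[-0.1402 -0.9507 -0.2765  0.3269]
 [ 0.9901 -0.1344 -0.0401  0.2147]
 [ 0.001  -0.2794  0.9602  0.296 ]
 [ 0.      0.      0.      1.    ]]
stand_axle [([322.9, 362.4], 0.78)]
wheel [([324.7, 363.5], 0.65)]
wheel_tongue [([232.7, 348.6], 0.61)]
```

View pics/w3c.png

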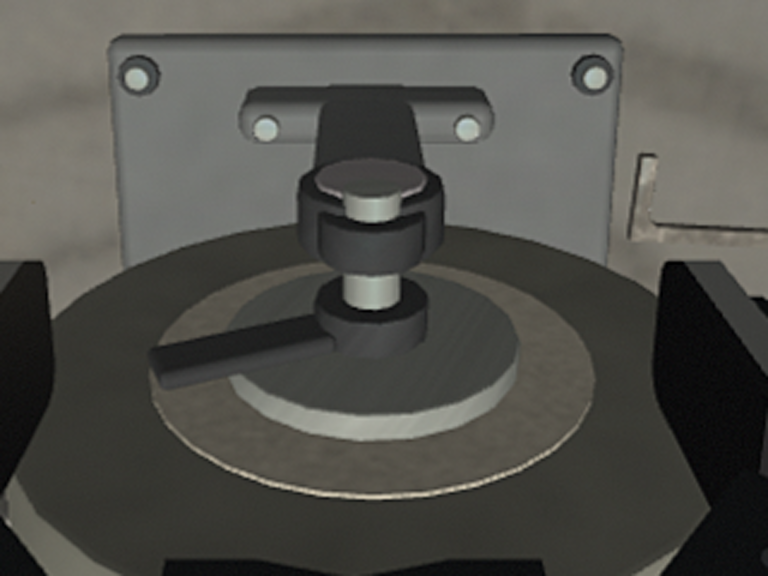

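Run:
```python
from h import *
import h
c=env.read_camera('wrist');o=env.observe();print(o['t'],o['ee_pos'])
f=lambda x,y:[170+x/2.4,200+y/2.4]
a=onz(c,f(107,37),.012);b=onz(c,f(623,37),.012);w=b-a;print(a,b,np.linalg.norm(w),np.degrees(np.arctan2(-w[0],w[1])))
y=np.radians(8.2);X=np.array([np.cos(y),np.sin(y),0]);C=(a+b)/2+.055*X;print('centre from front edge',C)
h.YAW=8.2
for nm,C in (('w',C),('avg',np.array([.4455,.2345,0]))):
  h.CEN=np.array([C[0],C[1],.105])
  for off in [-.011,-.014,-.017,-.020]:
    p=[tang(c,f(*q),off) for q in ((155,367),(330,333))]
    P=[np.array([r*np.sin(np.radians(t)),r*np.cos(np.radians(t))]) for t,r in p]; d=P[0]-P[1]
    print(nm,off,np.round(p,3).tolist(),'line dir',np.degrees(np.arctan2(*d)))
  # rings: project circles for check
  im=c['img'][:,:,::-1].copy();X,Y=ax()
  for r,off in ((.075,-.008),(.048,-.008),(.031,-.012)):
    q=np.linspace(0,2*np.pi,200); pts=proj(c,h.CEN+off*X+r*np.cos(q)[:,None]*Y+r*np.sin(q)[:,None]*np.array([0,0,1]))
    cv2.polylines(im,[np.round(pts*8).astype(int)],True,(0,0,255),1,shift=3)
  cv2.imwrite(f'pics/ov_{nm}.png',cv2.resize(im[200:440,170:490],None,fx=2.4,fy=2.4,interpolation=cv2.INTER_CUBIC))
```

```text
3.9 [0.39485786 0.2244898  0.16938119]
[0.39976783 0.15369626 0.012     ] [0.3791793  0.29936555 0.012     ] 0.14711706451629616 8.044756062898074
centre from front edge [0.44391126 0.23437549 0.012     ]
w -0.011 [[-76.804, 0.044], [-111.343, 0.009]] line dir -68.84682941338193
w -0.014 [[-70.227, 0.045], [-76.06, 0.009]] line dir -68.84682941338193
w -0.017 [[-63.837, 0.046], [-47.721, 0.011]] line dir -68.84682941338195
w -0.02 [[-57.776, 0.047], [-32.11, 0.015]] line dir -68.84682941338188
avg -0.011 [[-80.287, 0.044], [-126.118, 0.01]] line dir -68.84682941338193
avg -0.014 [[-73.663, 0.044], [-95.389, 0.008]] line dir -68.84682941338187
avg -0.017 [[-67.14, 0.045], [-60.617, 0.009]] line dir -68.84682941338193
avg -0.02 [[-60.879, 0.046], [-38.801, 0.013]] line dir -68.84682941338194
```

View pics/ov_avg.png

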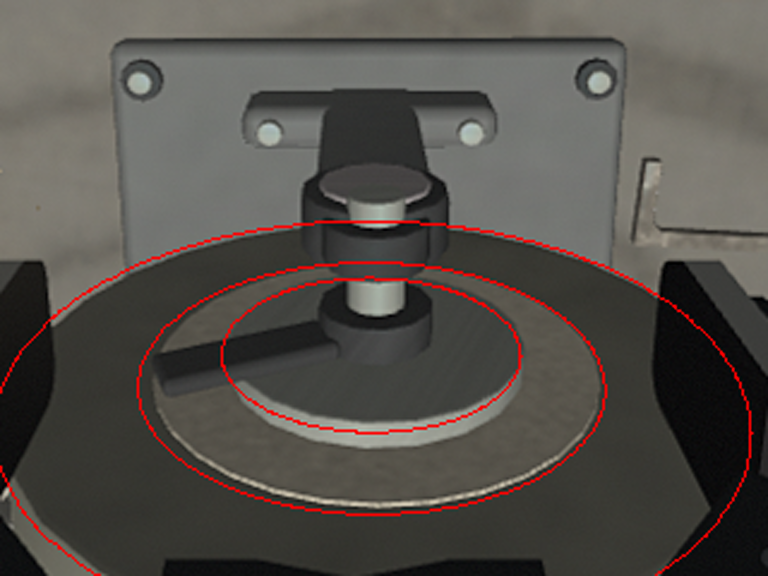

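View pics/ov_w.png

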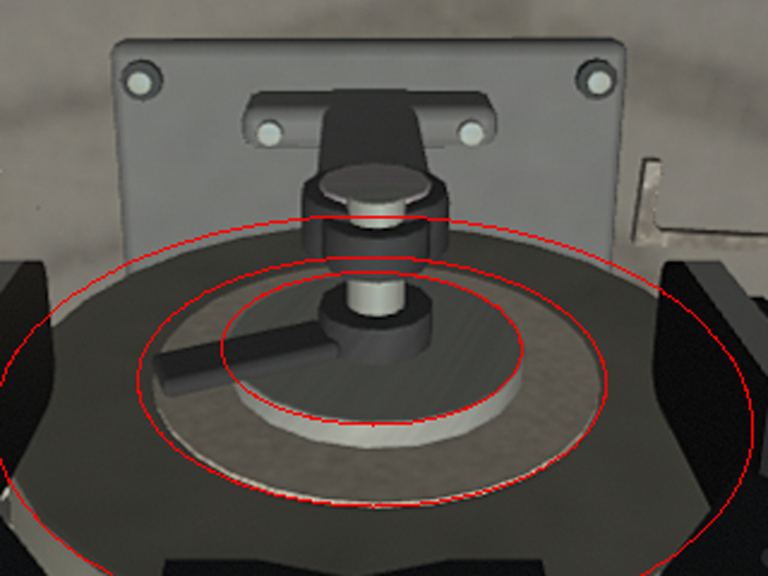

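Request:
carry_out(
  motion=[
    {"tx": 0,"ty": 0,"tz": 0.04,"turn": -0.05,"hand": 1},
    {"tx": 0,"ty": 0.0,"tz": 0.08,"turn": -0.19,"hand": 1},
    {"tx": 0.01,"ty": 0.01,"tz": 0.09,"turn": -0.33,"hand": 1},
    {"tx": 0.02,"ty": 0.02,"tz": 0.09,"turn": -0.47,"hand": 1},
    {"tx": 0.03,"ty": 0.03,"tz": 0.09,"turn": -0.61,"hand": 1},
    {"tx": 0.04,"ty": 0.04,"tz": 0.09,"turn": -0.75,"hand": 1},
    {"tx": 0.043,"ty": 0.05,"tz": 0.09,"turn": -0.89,"hand": 1},
    {"tx": 0.043,"ty": 0.0615,"tz": 0.09,"turn": -1.03,"hand": 1},
  ],
)

```text
t: 4.7
ee_pos: [0.4383, 0.2864, 0.2592]
eef_rot: [[-0.625, 0.781, 0.002], [0.781, 0.625, -0.002], [-0.003, 0.0, -1.0]]
wrist_force: [0.6, 0.1, 0.3]
width: 0.996
```

Request:
carry_out(
  motion=[
    {"tx": 0,"ty": 0,"tz": 0,"turn": -0.14,"hand": 1},
    {"tx": 0,"ty": 0,"tz": 0,"turn": -0.28,"hand": 1},
    {"tx": 0,"ty": 0,"tz": 0,"turn": -0.42,"hand": 1},
    {"tx": 0,"ty": 0,"tz": 0,"turn": -0.53,"hand": 1},
    {"tx": 0,"ty": 0,"tz": 0,"turn": -0.53,"hand": 1},
    {"tx": 0,"ty": 0,"tz": 0,"turn": -0.53,"hand": 1},
  ],
)

```text
t: 5.3
ee_pos: [0.4382, 0.2864, 0.2592]
eef_rot: [[-0.146, 0.989, 0.001], [0.989, 0.146, -0.003], [-0.003, 0.0, -1.0]]
wrist_force: [-0.1, -0.4, -0.2]
width: 1.001
```

Run:
```python
from h import *
o=env.observe();print(o['t'],o['ee_pos'],np.degrees(np.arctan2(*o['eef_rot'][1::-1,1])),o['joint_pos'],o['wrist_force'])
```

```text
5.3 [0.43820169 0.28640241 0.25922388] 8.417748311588955 [32.00373717 13.28897551 95.13963931 -0.17285161 71.62753651 23.64057237] [-0.09263387 -0.35436533 -0.17584653]
```

Request:
carry_out(
  motion=[
    {"tx": 0,"ty": 0,"tz": -0.035,"turn": 0,"hand": 1},
    {"tx": 0,"ty": 0,"tz": -0.07,"turn": 0,"hand": 1},
    {"tx": 0,"ty": 0,"tz": -0.1,"turn": 0,"hand": 0.2},
    {"tx": 0,"ty": 0,"tz": -0.11,"turn": 0,"hand": -0.3},
    {"tx": 0,"ty": 0,"tz": -0.11,"turn": 0,"hand": -0.3},
    {"tx": 0,"ty": 0,"tz": -0.11,"turn": 0,"hand": -0.3},
  ],
)

```text
t: 5.9
ee_pos: [0.4391, 0.287, 0.1505]
eef_rot: [[-0.147, 0.989, 0.003], [0.989, 0.147, -0.002], [-0.002, 0.002, -1.0]]
wrist_force: [0.6, 0.5, -0.1]
width: 0.358
```

Run:
```python
from h import *
c=env.read_camera('wrist');save(c,'w4');t=env.read_camera('top');
cv2.imwrite('pics/t4.png',cv2.resize(t['img'][180:310,190:400,::-1],None,fx=3.5,fy=3.5,interpolation=cv2.INTER_CUBIC))
```

```text
(no output)
```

View pics/w4.png

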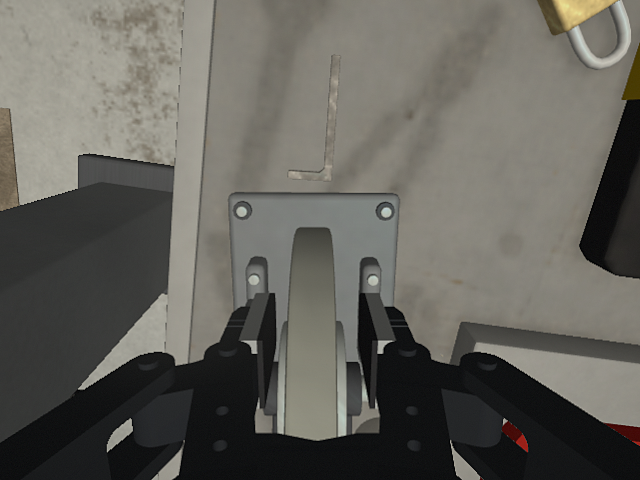

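The wrist view shows the rim (columns 288–335) centred between the pads (about 272 and 360). Closing now.

Request:
carry_out(
  motion=[
    {"tx": 0,"ty": 0,"tz": 0,"turn": 0,"hand": -1},
    {"tx": 0,"ty": 0,"tz": 0,"turn": 0,"hand": -1},
    {"tx": 0,"ty": 0,"tz": 0,"turn": 0,"hand": -1},
    {"tx": 0,"ty": 0,"tz": 0,"turn": 0,"hand": -1},
  ],
  grip_force=30,
)

```text
t: 6.4
ee_pos: [0.4372, 0.287, 0.1518]
eef_rot: [[-0.146, 0.989, -0.0], [0.989, 0.146, -0.001], [-0.001, -0.0, -1.0]]
wrist_force: [-7.1, 1.4, 2.8]
width: 0.179
```

Run:
```python
from h import *
X,Y=ax();o=env.observe();p=o['ee_pos'];q=p-CEN;print(o['t'],p,o['width'],o['wrist_force'],q@X,q@Y,q[2])
r=np.hypot(q@Y,q[2]);a0=np.degrees(np.arctan2(q@Y,q[2]));print(r,a0)
for a in np.arange(a0,-56,-7):
    P=CEN+X*(q@X)+r*np.sin(np.radians(a))*Y+[0,0,r*np.cos(np.radians(a))]; print(round(a,1),np.round(P-p,3))
```

```text
6.4 [0.43722388 0.28701972 0.15181647] 0.17895568629327457 [-7.1089645   1.40572732  2.79451786] -0.0008166550696797971 0.05365555061526907 0.0468164676287509
0.0712088460309643 48.89408978302773
48.9 [0. 0. 0.]
41.9 [ 0.001 -0.006  0.006]
34.9 [ 0.002 -0.013  0.012]
27.9 [ 0.003 -0.02   0.016]
20.9 [ 0.004 -0.028  0.02 ]
13.9 [ 0.005 -0.036  0.022]
6.9 [ 0.006 -0.045  0.024]
-0.1 [ 0.007 -0.053  0.024]
-7.1 [ 0.009 -0.062  0.024]
-14.1 [ 0.01  -0.07   0.022]
-21.1 [ 0.011 -0.079  0.02 ]
-28.1 [ 0.012 -0.086  0.016]
-35.1 [ 0.013 -0.094  0.011]
-42.1 [ 0.014 -0.1    0.006]
-49.1 [ 0.015 -0.106 -0.   ]
```

Request:
carry_out(
  motion=[
    {"tx": 0.001,"ty": -0.006,"tz": 0.006,"turn": 0,"hand": -1},
    {"tx": 0.002,"ty": -0.013,"tz": 0.012,"turn": 0,"hand": -1},
    {"tx": 0.003,"ty": -0.02,"tz": 0.016,"turn": 0,"hand": -1},
    {"tx": 0.004,"ty": -0.028,"tz": 0.02,"turn": 0,"hand": -1},
    {"tx": 0.005,"ty": -0.036,"tz": 0.022,"turn": 0,"hand": -1},
    {"tx": 0.006,"ty": -0.045,"tz": 0.024,"turn": 0,"hand": -1},
    {"tx": 0.007,"ty": -0.053,"tz": 0.024,"turn": 0,"hand": -1},
  ],
)

```text
t: 7.1
ee_pos: [0.4447, 0.2345, 0.1767]
eef_rot: [[-0.145, 0.989, 0.001], [0.989, 0.145, 0.002], [0.002, 0.001, -1.0]]
wrist_force: [-1.0, 7.1, -5.3]
width: 0.179
```

```bash
cat > st.py <<'E'
from h import *
X,Y=ax();o=env.observe();p=o['ee_pos'];q=p-CEN;print(o['t'],p,o['width'],o['wrist_force'],o['wrist_torque'],q@X,q@Y,q[2],np.hypot(q@Y,q[2]),np.degrees(np.arctan2(q@Y,q[2])))
E
python3 st.py
python3 - <<'E'
from h import *
c=env.read_camera('scene');cv2.imwrite('pics/s5.png',cv2.resize(c['img'][150:330,210:400,::-1],None,fx=3.2,fy=3.2,interpolation=cv2.INTER_CUBIC))
for th in ['stand_axle','wheel_tongue']: print(th,[(np.round(r['centre'],1).tolist(),round(r['p'],2)) for r in env.place_of(th,'scene')][:2])
E
```

```text
7.1 [0.44465024 0.23451727 0.17665883] 0.17919440808471163 [-1.00180199  7.06042253 -5.28358302] [ 1.49991184  0.20333418 -0.11215148] -0.0007695001322740966 0.0006304967337878542 0.07165882914488696 0.07166160283267056 0.504109125340432
stand_axle [([290.3, 218.4], 0.75), ([393.5, 312.5], 0.68)]
wheel_tongue [([297.5, 242.0], 0.94), ([375.9, 295.6], 0.92)]
```

View pics/s5.png

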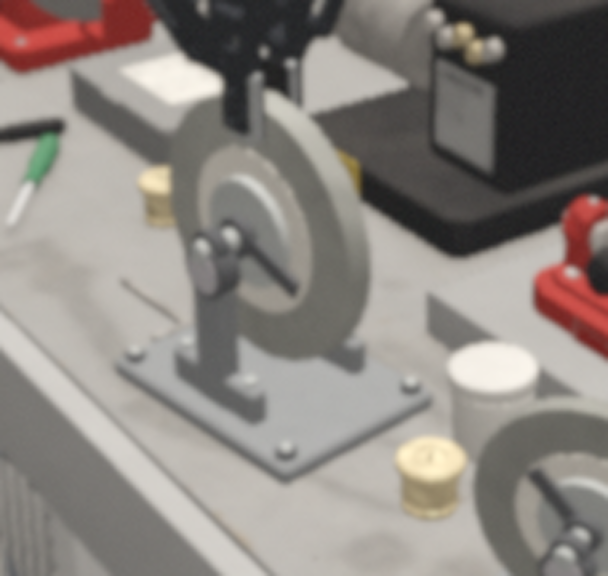

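Request:
carry_out(
  motion=[
    {"tx": 0.001,"ty": -0.009,"tz": 0,"turn": 0,"hand": -1},
    {"tx": 0.002,"ty": -0.017,"tz": -0.002,"turn": 0,"hand": -1},
    {"tx": 0.003,"ty": -0.026,"tz": -0.004,"turn": 0,"hand": -1},
    {"tx": 0.005,"ty": -0.033,"tz": -0.008,"turn": 0,"hand": -1},
    {"tx": 0.006,"ty": -0.041,"tz": -0.013,"turn": 0,"hand": -1},
    {"tx": 0.007,"ty": -0.047,"tz": -0.018,"turn": 0,"hand": -1},
    {"tx": 0.008,"ty": -0.053,"tz": -0.024,"turn": 0,"hand": -1},
  ],
)

```text
t: 7.95
ee_pos: [0.4524, 0.1809, 0.1545]
eef_rot: [[-0.145, 0.989, 0.001], [0.989, 0.145, 0.001], [0.001, 0.001, -1.0]]
wrist_force: [-5.5, 4.0, 6.2]
width: 0.176
```

```bash
python3 st.py
python3 - <<'E'
from h import *
c=env.read_camera('scene');cv2.imwrite('pics/s6.png',cv2.resize(c['img'][150:330,210:400,::-1],None,fx=3.2,fy=3.2,interpolation=cv2.INTER_CUBIC))
for th in ['wheel_tongue']: print(th,[(np.round(r['centre'],1).tolist(),round(r['p'],2)) for r in env.place_of(th,'scene')][:2])
E
```

```text
7.95 [0.45237943 0.18086401 0.1544803 ] 0.17649904301079808 [-5.4646976   4.02130076  6.24849559] [ 1.00046457  0.9491159  -0.09015853] -0.0005826175851859924 -0.05357630176415513 0.049480297243369456 0.07292955454420387 -47.27603390795068
wheel_tongue [([290.2, 247.0], 0.93), ([376.2, 294.2], 0.74)]
```

View pics/s6.png

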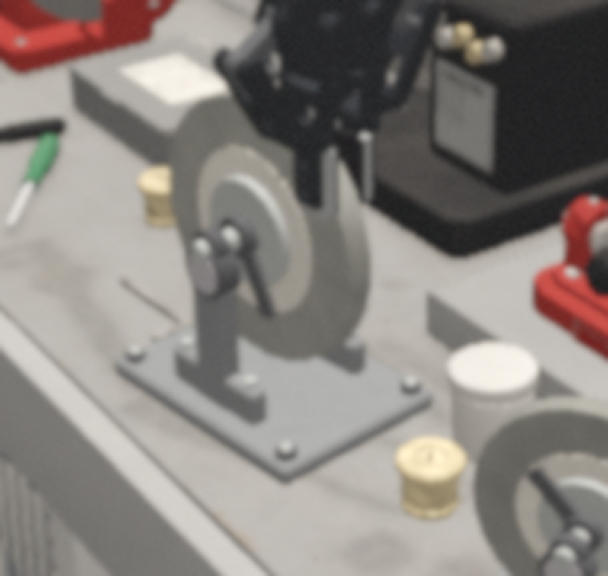

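Run:
```python
from h import *
c=env.read_camera('scene')
X,Y=ax();print(proj(c,CEN-.017*X))
im=cv2.imread('pics/s6.png')
for n,p in (('0',[300,228]),('0b',[299,227.5]),('5',[297.5,242]),('6',[290.2,247])): print(n,tang(c,p,-.017))
# tongue positions projected at angles
for a in (-67,-90,-116,-140,-165,-180): print(a,proj(c,CEN-.017*X+.046*(np.sin(np.radians(a))*Y+np.cos(np.radians(a))*np.array([0,0,1])))[0])
```

```text
[[285.48098102 223.00134852]]
0 (np.float64(-82.10140413658979), np.float64(0.03767582946368136))
0b (np.float64(-81.63221762077579), np.float64(0.035207756058228915))
5 (np.float64(-129.10722772596003), np.float64(0.03838729677407289))
6 (np.float64(-166.7957903357485), np.float64(0.04350292724913207))
-67 [301.83798516 222.07673744]
-90 [303.60075756 232.67242718]
-116 [302.0181079  242.42106016]
-140 [297.60643861 247.67133822]
-165 [290.98848197 248.48194587]
-180 [286.55290066 246.69213799]
```

Request:
carry_out(
  motion=[
    {"tx": 0,"ty": 0,"tz": 0,"turn": 0,"hand": 1},
    {"tx": 0,"ty": 0,"tz": 0,"turn": 0,"hand": 1},
    {"tx": 0,"ty": 0,"tz": 0,"turn": 0,"hand": 1},
    {"tx": 0,"ty": 0,"tz": 0,"turn": 0,"hand": 1},
    {"tx": 0,"ty": 0,"tz": 0.03,"turn": 0,"hand": 1},
    {"tx": 0,"ty": 0,"tz": 0.07,"turn": 0,"hand": 1},
    {"tx": 0,"ty": 0,"tz": 0.11,"turn": 0,"hand": 1},
  ],
)

```text
t: 8.8
ee_pos: [0.4522, 0.18, 0.2646]
eef_rot: [[-0.145, 0.989, -0.0], [0.989, 0.145, -0.002], [-0.002, -0.0, -1.0]]
wrist_force: [0.5, 1.2, 0.1]
width: 1.004
```

```bash
python3 - <<'E'
from h import *
c=env.read_camera('scene');cv2.imwrite('pics/s7.png',cv2.resize(c['img'][150:330,210:400,::-1],None,fx=3.2,fy=3.2,interpolation=cv2.INTER_CUBIC))
for th in ['wheel_tongue']: 
  for r in env.place_of(th,'scene')[:2]: print(th,r, tang(c,r['centre'],-.017))
E
python3 st.py
```

```text
wheel_tongue {'centre': [375.0, 295.6], 'p': 0.94} (np.float64(-101.74085224115328), np.float64(0.20786363135352928))
wheel_tongue {'centre': [302.5, 238.9], 'p': 0.55} (np.float64(-106.7741371923802), np.float64(0.04471892772678329))
8.9 [0.455353   0.18114083 0.26923606] 0.9990245569742715 [ 0.05465001  0.18952903 -0.66135425] [-0.03977104  0.06273117 -0.00330475] 0.0024005401029333355 -0.053716023569548105 0.16423605856779444 0.17279726306283977 -18.111158646211447
```

View pics/s7.png

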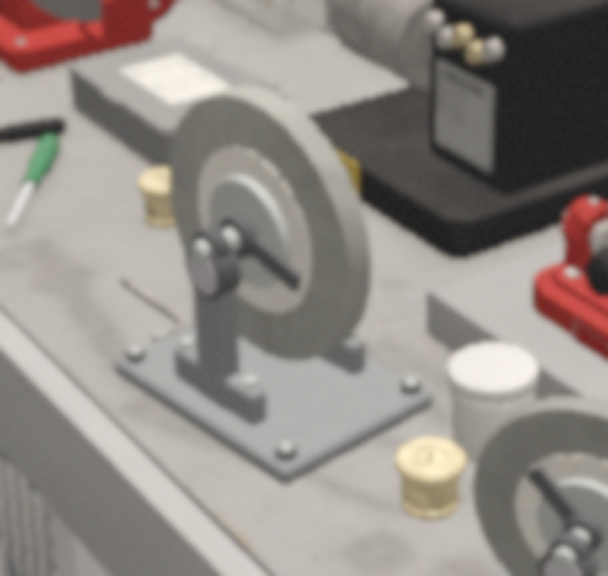

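Request:
carry_out(
  motion=[
    {"tx": -0.008,"ty": 0.006,"tz": 0,"turn": 0.14,"hand": 1},
    {"tx": -0.016,"ty": 0.012,"tz": 0,"turn": 0.28,"hand": 1},
    {"tx": -0.025,"ty": 0.018,"tz": 0,"turn": 0.42,"hand": 1},
    {"tx": -0.033,"ty": 0.025,"tz": 0,"turn": 0.56,"hand": 1},
    {"tx": -0.041,"ty": 0.031,"tz": 0,"turn": 0.7,"hand": 1},
    {"tx": -0.05,"ty": 0.038,"tz": 0,"turn": 0.84,"hand": 1},
    {"tx": -0.058,"ty": 0.044,"tz": 0,"turn": 0.98,"hand": 1},
    {"tx": -0.058,"ty": 0.044,"tz": 0,"turn": 1.12,"hand": 1},
  ],
)

```text
t: 9.7
ee_pos: [0.3962, 0.2254, 0.2684]
eef_rot: [[-0.956, 0.294, 0.001], [0.294, 0.956, 0.011], [0.002, 0.011, -1.0]]
wrist_force: [-0.1, 0.5, 0.1]
width: 1.001
```

Request:
carry_out(
  motion=[
    {"tx": 0,"ty": 0,"tz": 0,"turn": 0.14,"hand": 1},
    {"tx": 0,"ty": 0,"tz": -0.03,"turn": 0.28,"hand": 1},
    {"tx": 0,"ty": 0,"tz": -0.06,"turn": 0.42,"hand": 1},
    {"tx": 0,"ty": 0,"tz": -0.097,"turn": 0.447,"hand": 1},
    {"tx": 0,"ty": 0,"tz": -0.097,"turn": 0.447,"hand": 1},
    {"tx": 0,"ty": 0,"tz": -0.097,"turn": 0.447,"hand": 1},
    {"tx": 0,"ty": 0,"tz": -0.097,"turn": 0.447,"hand": 1},
    {"tx": 0,"ty": 0,"tz": -0.097,"turn": 0.447,"hand": 1},
  ],
)

```text
t: 10.5
ee_pos: [0.3973, 0.2259, 0.173]
eef_rot: [[-0.989, -0.148, -0.001], [-0.148, 0.989, 0.013], [-0.001, 0.013, -1.0]]
wrist_force: [-0.3, -0.1, 0.2]
width: 1.0
```

Request:
carry_out(
  motion=[
    {"tx": 0,"ty": 0,"tz": 0,"turn": 0,"hand": 1},
    {"tx": 0,"ty": 0,"tz": 0,"turn": 0,"hand": 1},
    {"tx": 0,"ty": 0,"tz": 0,"turn": 0,"hand": 1},
    {"tx": 0,"ty": 0,"tz": 0,"turn": 0,"hand": 1},
    {"tx": 0,"ty": 0,"tz": 0,"turn": 0,"hand": 1},
    {"tx": 0,"ty": 0,"tz": 0,"turn": 0,"hand": 1},
    {"tx": 0,"ty": 0,"tz": 0,"turn": 0,"hand": 1},
    {"tx": 0,"ty": 0,"tz": 0,"turn": 0,"hand": 1},
  ],
)

```text
t: 11.3
ee_pos: [0.3973, 0.2259, 0.173]
eef_rot: [[-0.989, -0.148, -0.001], [-0.148, 0.989, 0.013], [-0.001, 0.013, -1.0]]
wrist_force: [1.1, 0.3, -0.3]
width: 1.001
```

```bash
cat > look.py <<'E'
import sys,pickle
from h import *
n=sys.argv[1]
c=env.read_camera('wrist');pickle.dump(c,open(n+'.pkl','wb'))
for r in env.place_of('wheel_tongue','wrist')[:2]: print(r,tang(c,r['centre'],-.017))
o=env.observe();print(o['t'],o['ee_pos'])
c2=env.read_camera('wrist');print('img diff',np.abs(c['img'].astype(int)-c2['img']).mean())
cv2.imwrite(f'pics/{n}.png',cv2.resize(c['img'][200:440,170:490,::-1],None,fx=2.4,fy=2.4,interpolation=cv2.INTER_CUBIC))
E
python3 look.py L1
```

```text
{'centre': [230.5, 344.2], 'p': 0.77} (np.float64(-66.77593943584418), np.float64(0.04502888721981871))
11.4 [0.39727636 0.22594599 0.17299831]
img diff 0.8764908854166666
```

View pics/L1.png

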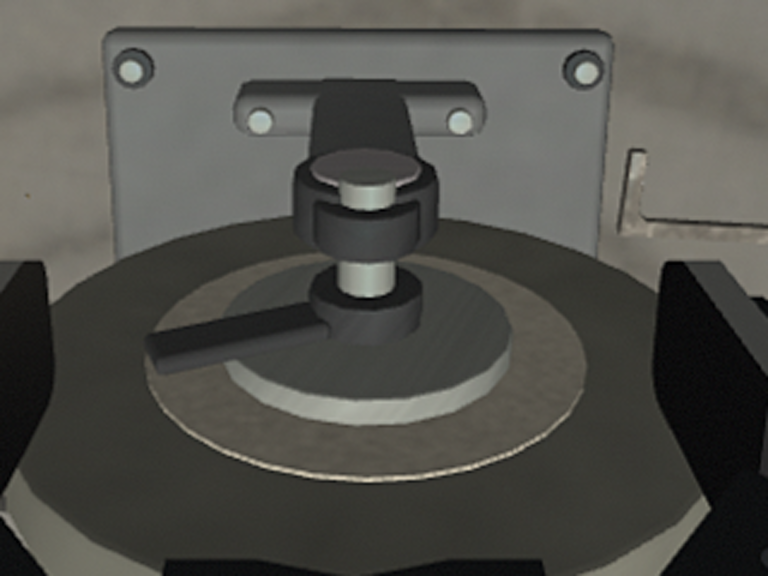

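Request:
carry_out(
  motion=[
    {"tx": 0,"ty": 0,"tz": 0,"turn": 0,"hand": 1},
    {"tx": 0,"ty": 0,"tz": 0,"turn": 0,"hand": 1},
    {"tx": 0,"ty": 0,"tz": 0,"turn": 0,"hand": 1},
    {"tx": 0,"ty": 0,"tz": 0,"turn": 0,"hand": 1},
    {"tx": 0,"ty": 0,"tz": 0,"turn": 0,"hand": 1},
    {"tx": 0,"ty": 0,"tz": 0,"turn": 0,"hand": 1},
    {"tx": 0,"ty": 0,"tz": 0,"turn": 0,"hand": 1},
  ],
)

```text
t: 12.15
ee_pos: [0.3973, 0.2259, 0.173]
eef_rot: [[-0.989, -0.148, -0.001], [-0.148, 0.989, 0.013], [-0.001, 0.013, -1.0]]
wrist_force: [-0.1, 0.2, -1.2]
width: 1.0
```

```bash
python3 look.py L2
python3 - <<'E'
import pickle,numpy as np
a=pickle.load(open('L1.pkl','rb'));b=pickle.load(open('L2.pkl','rb'))
d=np.abs(a['img'].astype(int)-b['img']);print(d[330:370,220:310].mean(),d[250:300,220:400].mean(), d[200:240].mean())
print(np.abs(a['cam_to_world']-b['cam_to_world']).max())
E
```

```text
{'centre': [231.1, 344.0], 'p': 0.66} (np.float64(-66.80042878516565), np.float64(0.044743211928644375))
12.25 [0.39726228 0.2259389  0.17299479]
img diff 0.8113617621527778
0.9511111111111111 0.8558148148148148 0.7280208333333333
6.229791816703134e-05
```

View pics/L2.png

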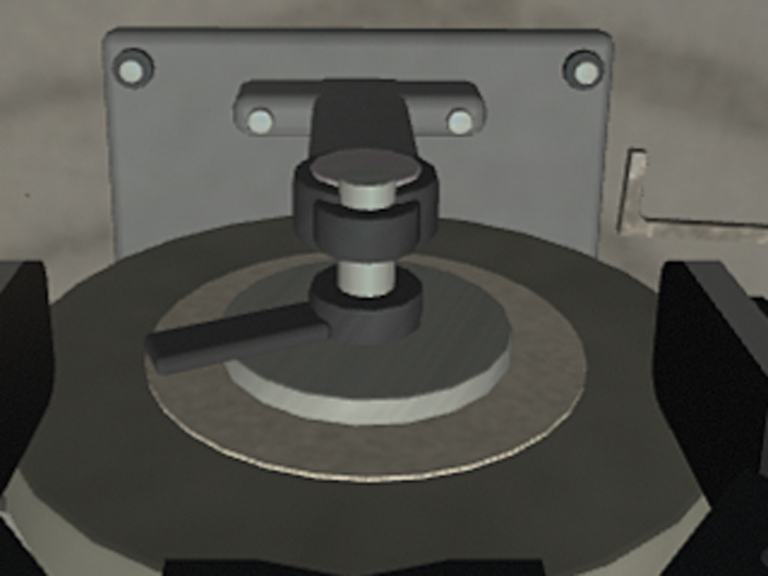

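Request:
carry_out(
  motion=[
    {"tx": 0,"ty": 0,"tz": 0.04,"turn": -0.05,"hand": 1},
    {"tx": 0,"ty": 0.0,"tz": 0.08,"turn": -0.19,"hand": 1},
    {"tx": 0.01,"ty": -0.01,"tz": 0.09,"turn": -0.33,"hand": 1},
    {"tx": 0.02,"ty": -0.02,"tz": 0.09,"turn": -0.47,"hand": 1},
    {"tx": 0.03,"ty": -0.03,"tz": 0.09,"turn": -0.61,"hand": 1},
    {"tx": 0.04,"ty": -0.04,"tz": 0.09,"turn": -0.75,"hand": 1},
    {"tx": 0.05,"ty": -0.044,"tz": 0.09,"turn": -0.89,"hand": 1},
    {"tx": 0.056,"ty": -0.044,"tz": 0.09,"turn": -1.03,"hand": 1},
  ],
)

```text
t: 13.1
ee_pos: [0.4539, 0.1813, 0.263]
eef_rot: [[-0.631, 0.776, 0.011], [0.776, 0.631, 0.007], [-0.001, 0.013, -1.0]]
wrist_force: [0.1, 0.6, 0.3]
width: 1.001
```

Request:
carry_out(
  motion=[
    {"tx": 0,"ty": 0,"tz": 0,"turn": -0.14,"hand": 1},
    {"tx": 0,"ty": 0,"tz": 0,"turn": -0.28,"hand": 1},
    {"tx": 0,"ty": 0,"tz": 0,"turn": -0.42,"hand": 1},
    {"tx": 0,"ty": 0,"tz": 0,"turn": -0.535,"hand": 1},
    {"tx": 0,"ty": 0,"tz": 0,"turn": -0.535,"hand": 1},
    {"tx": 0,"ty": 0,"tz": 0,"turn": -0.535,"hand": 1},
  ],
)

```text
t: 13.7
ee_pos: [0.4538, 0.1813, 0.2629]
eef_rot: [[-0.15, 0.989, 0.013], [0.989, 0.15, 0.0], [-0.001, 0.012, -1.0]]
wrist_force: [-0.5, 0.1, 0.5]
width: 1.003
```

```bash
python3 st.py
python3 - <<'E'
from h import *
o=env.observe();print(np.degrees(np.arctan2(*o['eef_rot'][1::-1,1])),CEN-.053*ax()[1])
E
```

```text
13.7 [0.45382635 0.18131357 0.26293118] 1.0034577277209815 [-0.49456928  0.07375966  0.54739419] [ 0.01070438  0.0188486  -0.01782186] 0.0009127886864684218 -0.05333249771992507 0.15793118031529962 0.1666931703124921 -18.659544820959425
8.605390923832605 [0.45287617 0.18151579 0.105     ]
```

Request:
carry_out(
  motion=[
    {"tx": -0.001,"ty": 0,"tz": -0.035,"turn": 0,"hand": 1},
    {"tx": -0.001,"ty": 0,"tz": -0.07,"turn": 0,"hand": 1},
    {"tx": -0.001,"ty": 0,"tz": -0.1,"turn": 0,"hand": 0.3},
    {"tx": -0.001,"ty": 0,"tz": -0.112,"turn": 0,"hand": -0.3},
    {"tx": -0.001,"ty": 0,"tz": -0.112,"turn": 0,"hand": -0.3},
    {"tx": -0.001,"ty": 0,"tz": -0.112,"turn": 0,"hand": -0.3},
  ],
)

```text
t: 14.3
ee_pos: [0.4533, 0.1815, 0.1514]
eef_rot: [[-0.151, 0.989, 0.013], [0.989, 0.151, 0.001], [-0.001, 0.013, -1.0]]
wrist_force: [0.3, -0.3, -0.3]
width: 0.354
```

Request:
carry_out(
  motion=[
    {"tx": 0,"ty": 0,"tz": 0,"turn": 0,"hand": -1},
    {"tx": 0,"ty": 0,"tz": 0,"turn": 0,"hand": -1},
    {"tx": 0,"ty": 0,"tz": 0,"turn": 0,"hand": -1},
    {"tx": 0,"ty": 0,"tz": 0,"turn": 0,"hand": -1},
  ],
  grip_force=30,
)

```text
t: 14.7
ee_pos: [0.4523, 0.1812, 0.1521]
eef_rot: [[-0.15, 0.989, 0.012], [0.989, 0.15, 0.0], [-0.001, 0.011, -1.0]]
wrist_force: [-5.5, -2.3, 6.5]
width: 0.178
```

```bash
python3 st.py
```

```text
14.7 [0.45234324 0.18116227 0.15205341] 0.17844452060173904 [-5.54702871 -2.32111543  6.52100662] [-0.20501878  1.26696608 -0.23754052] -0.0005769494262490972 -0.05327591510488915 0.04705340853177571 0.0710798592058365 -48.54898519985514
```

Request:
carry_out(
  motion=[
    {"tx": -0.001,"ty": 0.006,"tz": 0.006,"turn": 0,"hand": -1},
    {"tx": -0.002,"ty": 0.013,"tz": 0.012,"turn": 0,"hand": -1},
    {"tx": -0.003,"ty": 0.02,"tz": 0.016,"turn": 0,"hand": -1},
    {"tx": -0.004,"ty": 0.028,"tz": 0.02,"turn": 0,"hand": -1},
    {"tx": -0.005,"ty": 0.036,"tz": 0.022,"turn": 0,"hand": -1},
    {"tx": -0.006,"ty": 0.045,"tz": 0.024,"turn": 0,"hand": -1},
    {"tx": -0.007,"ty": 0.053,"tz": 0.024,"turn": 0,"hand": -1},
  ],
)

```text
t: 15.4
ee_pos: [0.4447, 0.2342, 0.1769]
eef_rot: [[-0.151, 0.988, 0.011], [0.989, 0.151, -0.002], [-0.003, 0.01, -1.0]]
wrist_force: [-2.0, -6.6, 3.7]
width: 0.181
```

Request:
carry_out(
  motion=[
    {"tx": -0.001,"ty": 0.009,"tz": 0,"turn": 0,"hand": -1},
    {"tx": -0.002,"ty": 0.017,"tz": -0.002,"turn": 0,"hand": -1},
    {"tx": -0.003,"ty": 0.026,"tz": -0.004,"turn": 0,"hand": -1},
    {"tx": -0.005,"ty": 0.033,"tz": -0.008,"turn": 0,"hand": -1},
    {"tx": -0.006,"ty": 0.041,"tz": -0.013,"turn": 0,"hand": -1},
    {"tx": -0.007,"ty": 0.047,"tz": -0.018,"turn": 0,"hand": -1},
    {"tx": -0.008,"ty": 0.053,"tz": -0.024,"turn": 0,"hand": -1},
    {"tx": -0.008,"ty": 0.055,"tz": -0.026,"turn": 0,"hand": -1},
  ],
)

```text
t: 16.2
ee_pos: [0.4365, 0.2911, 0.1524]
eef_rot: [[-0.152, 0.988, 0.012], [0.988, 0.152, 0.001], [-0.001, 0.012, -1.0]]
wrist_force: [-2.8, -0.8, 6.9]
width: 0.18
```

```bash
python3 st.py;  python3 - <<'E'
from h import *
c=env.read_camera('scene');cv2.imwrite('pics/s8.png',cv2.resize(c['img'][150:330,210:400,::-1],None,fx=3.2,fy=3.2,interpolation=cv2.INTER_CUBIC))
for th in ['wheel_tongue']: 
  for r in env.place_of(th,'scene')[:2]: print(th,r, tang(c,r['centre'],-.017))
E
```

```text
16.2 [0.43654077 0.29110069 0.15241709] 0.17955603952601037 [-2.78513814 -0.83337952  6.89590545] [-0.8021366   0.80948746 -0.16693715] -0.0009251586195652361 0.057791875838163365 0.04741709403763465 0.07475481068043432 50.63179729616923
wheel_tongue {'centre': [375.7, 294.8], 'p': 0.64} (np.float64(-101.1076832094493), np.float64(0.20867961307800562))
wheel_tongue {'centre': [273.5, 197.1], 'p': 0.6} (np.float64(37.59084818290877), np.float64(0.047830628793046025))
```

View pics/s8.png

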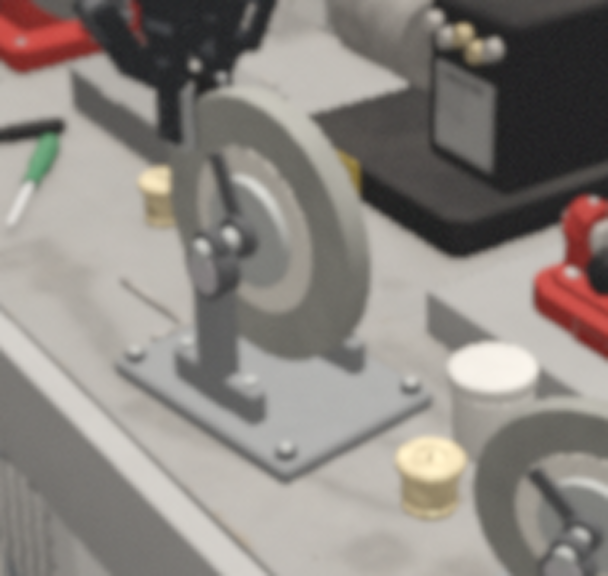

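Request:
carry_out(
  motion=[
    {"tx": 0,"ty": 0,"tz": 0,"turn": 0,"hand": 1},
    {"tx": 0,"ty": 0,"tz": 0,"turn": 0,"hand": 1},
    {"tx": 0,"ty": 0,"tz": 0,"turn": 0,"hand": 1},
    {"tx": 0,"ty": 0,"tz": 0,"turn": 0,"hand": 1},
    {"tx": 0,"ty": 0,"tz": 0.03,"turn": 0,"hand": 1},
    {"tx": 0,"ty": 0,"tz": 0.07,"turn": 0,"hand": 1},
    {"tx": 0,"ty": 0,"tz": 0.11,"turn": 0,"hand": 1},
  ],
)

```text
t: 17.0
ee_pos: [0.4364, 0.2911, 0.2632]
eef_rot: [[-0.152, 0.988, 0.011], [0.988, 0.152, 0.001], [-0.001, 0.011, -1.0]]
wrist_force: [0.7, 0.5, -0.6]
width: 1.003
```

Request:
carry_out(
  motion=[
    {"tx": -0.006,"ty": -0.009,"tz": 0,"turn": 0.14,"hand": 1},
    {"tx": -0.012,"ty": -0.018,"tz": 0,"turn": 0.28,"hand": 1},
    {"tx": -0.018,"ty": -0.027,"tz": 0,"turn": 0.42,"hand": 1},
    {"tx": -0.024,"ty": -0.036,"tz": 0,"turn": 0.56,"hand": 1},
    {"tx": -0.03,"ty": -0.045,"tz": 0,"turn": 0.7,"hand": 1},
    {"tx": -0.036,"ty": -0.054,"tz": 0,"turn": 0.84,"hand": 1},
    {"tx": -0.041,"ty": -0.065,"tz": 0,"turn": 0.98,"hand": 1},
    {"tx": -0.041,"ty": -0.065,"tz": 0,"turn": 1.12,"hand": 1},
  ],
)

```text
t: 17.8
ee_pos: [0.3947, 0.2251, 0.2633]
eef_rot: [[-0.957, 0.289, 0.004], [0.289, 0.957, 0.01], [-0.001, 0.01, -1.0]]
wrist_force: [-0.0, -0.2, 0.2]
width: 1.005
```

Request:
carry_out(
  motion=[
    {"tx": 0,"ty": 0,"tz": 0,"turn": 0.14,"hand": 1},
    {"tx": 0,"ty": 0,"tz": -0.03,"turn": 0.28,"hand": 1},
    {"tx": 0,"ty": 0,"tz": -0.06,"turn": 0.42,"hand": 1},
    {"tx": 0,"ty": 0,"tz": -0.092,"turn": 0.447,"hand": 1},
    {"tx": 0,"ty": 0,"tz": -0.092,"turn": 0.447,"hand": 1},
    {"tx": 0,"ty": 0,"tz": -0.092,"turn": 0.447,"hand": 1},
    {"tx": 0,"ty": 0,"tz": -0.092,"turn": 0.447,"hand": 1},
    {"tx": 0,"ty": 0,"tz": -0.092,"turn": 0.447,"hand": 1},
  ],
)

```text
t: 18.6
ee_pos: [0.3957, 0.2257, 0.1729]
eef_rot: [[-0.988, -0.153, 0.002], [-0.153, 0.988, 0.012], [-0.004, 0.012, -1.0]]
wrist_force: [0.1, -1.0, 0.7]
width: 1.001
```

Request:
carry_out(
  motion=[
    {"tx": 0,"ty": 0,"tz": 0,"turn": 0,"hand": 1},
    {"tx": 0,"ty": 0,"tz": 0,"turn": 0,"hand": 1},
    {"tx": 0,"ty": 0,"tz": 0,"turn": 0,"hand": 1},
    {"tx": 0,"ty": 0,"tz": 0,"turn": 0,"hand": 1},
    {"tx": 0,"ty": 0,"tz": 0,"turn": 0,"hand": 1},
    {"tx": 0,"ty": 0,"tz": 0,"turn": 0,"hand": 1},
    {"tx": 0,"ty": 0,"tz": 0,"turn": 0,"hand": 1},
    {"tx": 0,"ty": 0,"tz": 0,"turn": 0,"hand": 1},
  ],
)

```text
t: 19.4
ee_pos: [0.3957, 0.2256, 0.1728]
eef_rot: [[-0.988, -0.153, 0.002], [-0.153, 0.988, 0.012], [-0.004, 0.011, -1.0]]
wrist_force: [1.1, -1.1, 0.7]
width: 0.999
```

```bash
python3 look.py L3
```

```text
19.5 [0.39570615 0.22563824 0.17284501]
img diff 0.8751898871527778
```

Request:
carry_out(
  motion=[
    {"tx": 0,"ty": 0,"tz": 0,"turn": 0,"hand": 1},
    {"tx": 0,"ty": 0,"tz": 0,"turn": 0,"hand": 1},
    {"tx": 0,"ty": 0,"tz": 0,"turn": 0,"hand": 1},
    {"tx": 0,"ty": 0,"tz": 0,"turn": 0,"hand": 1},
    {"tx": 0,"ty": 0,"tz": 0,"turn": 0,"hand": 1},
    {"tx": 0,"ty": 0,"tz": 0,"turn": 0,"hand": 1},
    {"tx": 0,"ty": 0,"tz": 0,"turn": 0,"hand": 1},
    {"tx": 0,"ty": 0,"tz": 0,"turn": 0,"hand": 1},
  ],
)

```text
t: 20.35
ee_pos: [0.3957, 0.2256, 0.1728]
eef_rot: [[-0.988, -0.153, 0.002], [-0.153, 0.988, 0.012], [-0.004, 0.012, -1.0]]
wrist_force: [-0.7, -0.8, -0.2]
width: 0.999
```

```bash
python3 look.py L4
```

```text
{'centre': [284.5, 377.7], 'p': 0.95} (np.float64(-19.458525078656876), np.float64(0.044518472754764386))
20.45 [0.39568715 0.22564648 0.17282838]
img diff 0.8087141927083333
```

View pics/L4.png

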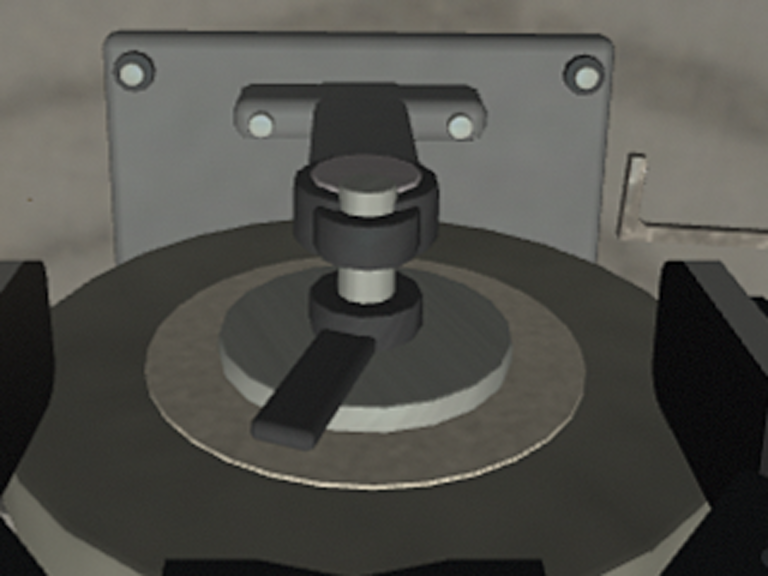

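```bash
python3 - <<'E'
from h import *
import h,pickle
h.YAW=8.2
f=lambda q:[170+q[0]/2.4,200+q[1]/2.4]
def v(c,q,off=-.017):
    a,r=tang(c,f(q),off); a=np.radians(a); return r*np.array([np.sin(a),np.cos(a)])
for n,es in (('L2',[((310,303),(147,337)),((328,325),(155,362))]),('L4',[((325,333),(254,426)),((375,342),(312,437))])):
    c=pickle.load(open(n+'.pkl','rb'))
    for a,b in es:
        d=v(c,b)-v(c,a); print(n,np.degrees(np.arctan2(*d)),np.linalg.norm(d))
# model overlay
from scipy.optimize import minimize
X,Y=ax();Z=np.array([0,0,1.])
for n in ('L2','L4'):
    c=pickle.load(open(n+'.pkl','rb'));im=cv2.resize(c['img'][200:440,170:490,::-1],None,fx=2.4,fy=2.4,interpolation=cv2.INTER_CUBIC)
    q=np.linspace(0,2*np.pi,200)
    for r,off in ((.048,-.0085),):
        pts=proj(c,h.CEN+off*X+r*np.cos(q)[:,None]*Y+r*np.sin(q)[:,None]*Z)
        cv2.polylines(im,[np.round((pts-[170,200])*2.4*8).astype(int)],True,(0,0,255),1,shift=3)
    for ang,col in {'L2':((-66,(0,255,0)),(-70,(255,0,0))),'L4':((-21,(0,255,0)),(-17,(255,0,0)))}[n]:
        a=np.radians(ang);u=np.sin(a)*Y+np.cos(a)*Z;w=np.cos(a)*Y-np.sin(a)*Z
        P=np.array([h.CEN-.0185*X+r*u+s*w for r,s in ((.010,-.006),(.046,-.006),(.046,.006),(.010,.006))])
        cv2.polylines(im,[np.round((proj(c,P)-[170,200])*2.4*8).astype(int)],True,col,1,shift=3)
    cv2.imwrite(f'pics/fit_{n}.png',im)
E
cd pics; python3 -c "
import cv2,numpy as np
a=cv2.imread('fit_L2.png')[230:500,100:600];b=cv2.imread('fit_L4.png')[230:500,100:600];cv2.imwrite('fit.png',np.vstack([a,b]))"
```

```text
L2 -65.81574217650612 0.03470465347695712
L2 -66.39632041106644 0.03530792430847669
L4 -20.121562535091943 0.03392576201683002
L4 -20.270263799829365 0.033547206749062836
```

View pics/fit.png

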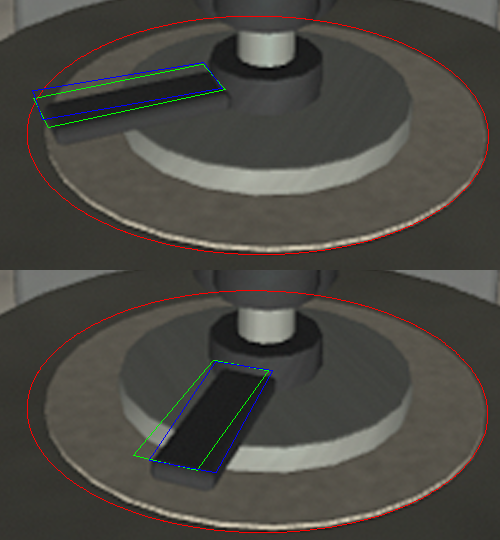

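Run:
```python
import pickle,numpy as np
a=pickle.load(open('L3.pkl','rb'));b=pickle.load(open('L4.pkl','rb'))
d=np.abs(a['img'].astype(int)-b['img']);print(d[330:390,270:330].mean(), d[200:240].mean())
```

```text
1.135925925925926 0.728046875
```

Request:
carry_out(
  motion=[
    {"tx": 0,"ty": 0,"tz": 0.04,"turn": -0.05,"hand": 1},
    {"tx": 0,"ty": 0.0,"tz": 0.08,"turn": -0.19,"hand": 1},
    {"tx": 0.01,"ty": 0.005,"tz": 0.09,"turn": -0.33,"hand": 1},
    {"tx": 0.02,"ty": 0.01,"tz": 0.09,"turn": -0.47,"hand": 1},
    {"tx": 0.03,"ty": 0.015,"tz": 0.09,"turn": -0.61,"hand": 1},
    {"tx": 0.04,"ty": 0.023,"tz": 0.09,"turn": -0.75,"hand": 1},
    {"tx": 0.047,"ty": 0.023,"tz": 0.09,"turn": -0.89,"hand": 1},
    {"tx": 0.047,"ty": 0.023,"tz": 0.09,"turn": -1.03,"hand": 1},
  ],
)

```text
t: 21.3
ee_pos: [0.4435, 0.2489, 0.2626]
eef_rot: [[-0.635, 0.772, 0.012], [0.772, 0.635, 0.004], [-0.004, 0.012, -1.0]]
wrist_force: [-0.3, -0.2, -0.7]
width: 1.002
```

Request:
carry_out(
  motion=[
    {"tx": 0,"ty": 0,"tz": 0,"turn": -0.14,"hand": 1},
    {"tx": 0,"ty": 0,"tz": 0,"turn": -0.28,"hand": 1},
    {"tx": 0,"ty": 0,"tz": 0,"turn": -0.42,"hand": 1},
    {"tx": 0,"ty": 0,"tz": 0,"turn": -0.545,"hand": 1},
    {"tx": 0,"ty": 0,"tz": 0,"turn": -0.545,"hand": 1},
    {"tx": 0,"ty": 0,"tz": 0,"turn": -0.545,"hand": 1},
  ],
)

```text
t: 21.9
ee_pos: [0.4434, 0.2489, 0.2625]
eef_rot: [[-0.145, 0.989, 0.012], [0.989, 0.145, -0.002], [-0.004, 0.011, -1.0]]
wrist_force: [0.4, 0.2, -1.5]
width: 0.998
```

```bash
python3 st.py
python3 - <<'E'
from h import *
o=env.observe();print(np.degrees(np.arctan2(*o['eef_rot'][1::-1,1])),CEN+.0148*ax()[1]-.0007*ax()[0])
E
```

```text
21.9 [0.44344105 0.2488524  0.26253395] 0.9980418990431977 [ 0.38592332  0.18291202 -1.51152313] [-0.02901191 -0.02025763 -0.04502441] 2.8143400495194315e-05 0.014994408318479962 0.15753394948885863 0.15824593998703274 5.437151186825601
8.349929707532219 [0.44274705 0.24855855 0.105     ]
```

Request:
carry_out(
  motion=[
    {"tx": -0.001,"ty": 0,"tz": -0.03,"turn": 0,"hand": 1},
    {"tx": -0.001,"ty": 0,"tz": -0.06,"turn": 0,"hand": 1},
    {"tx": -0.001,"ty": 0,"tz": -0.08,"turn": 0,"hand": 0.3},
    {"tx": -0.001,"ty": 0,"tz": -0.088,"turn": 0,"hand": -0.3},
    {"tx": -0.001,"ty": 0,"tz": -0.088,"turn": 0,"hand": -0.3},
    {"tx": -0.001,"ty": 0,"tz": -0.088,"turn": 0,"hand": -0.3},
  ],
)

```text
t: 22.5
ee_pos: [0.4431, 0.2492, 0.1755]
eef_rot: [[-0.146, 0.989, 0.014], [0.989, 0.146, -0.002], [-0.004, 0.013, -1.0]]
wrist_force: [-0.4, 0.0, -0.3]
width: 0.357
```

Request:
carry_out(
  motion=[
    {"tx": 0,"ty": 0,"tz": 0,"turn": 0,"hand": -1},
    {"tx": 0,"ty": 0,"tz": 0,"turn": 0,"hand": -1},
    {"tx": 0,"ty": 0,"tz": 0,"turn": 0,"hand": -1},
    {"tx": 0,"ty": 0,"tz": 0,"turn": 0,"hand": -1},
  ],
  grip_force=30,
)

```text
t: 22.9
ee_pos: [0.4425, 0.2493, 0.1766]
eef_rot: [[-0.146, 0.989, 0.013], [0.989, 0.146, -0.001], [-0.003, 0.013, -1.0]]
wrist_force: [-4.1, -0.0, 5.9]
width: 0.179
```

Run:
```python
from h import *
X,Y=ax();o=env.observe();p=o['ee_pos'];q=p-CEN;print(o['t'],p,o['width'],o['wrist_force'],q@X,q@Y,q[2])
r=np.hypot(q@Y,q[2]);a0=np.degrees(np.arctan2(q@Y,q[2]));print(r,a0)
for k in range(6):
    a=a0-k*23.2/5
    P=CEN+X*(q@X)+r*np.sin(np.radians(a))*Y+[0,0,r*np.cos(np.radians(a))]; print(round(a,1),np.round(P-p,4))
```

```text
22.9 [0.44251124 0.24930095 0.17660669] 0.1787802881727586 [-4.09847544 -0.02755688  5.91232717] -0.0008301938312482377 0.01556800049057525 0.07160668944418598
0.07327946924228264 12.265789032860363
12.3 [0. 0. 0.]
7.6 [ 0.0008 -0.0058  0.001 ]
3.0 [ 0.0016 -0.0116  0.0016]
-1.7 [ 0.0025 -0.0175  0.0016]
-6.3 [ 0.0033 -0.0234  0.0012]
-10.9 [ 0.0041 -0.0292  0.0003]
```

Request:
carry_out(
  motion=[
    {"tx": 0.001,"ty": -0.006,"tz": 0.001,"turn": 0,"hand": -1},
    {"tx": 0.002,"ty": -0.012,"tz": 0.0015,"turn": 0,"hand": -1},
    {"tx": 0.0025,"ty": -0.018,"tz": 0.0015,"turn": 0,"hand": -1},
    {"tx": 0.0035,"ty": -0.024,"tz": 0.001,"turn": 0,"hand": -1},
    {"tx": 0.004,"ty": -0.029,"tz": 0.0005,"turn": 0,"hand": -1},
    {"tx": 0.004,"ty": -0.029,"tz": 0.0005,"turn": 0,"hand": -1},
    {"tx": 0.004,"ty": -0.029,"tz": 0.0005,"turn": 0,"hand": -1},
  ],
)

```text
t: 23.6
ee_pos: [0.4466, 0.2204, 0.177]
eef_rot: [[-0.145, 0.989, 0.013], [0.989, 0.145, -0.0], [-0.002, 0.013, -1.0]]
wrist_force: [-0.7, 4.2, -4.4]
width: 0.177
```

```bash
python3 st.py
```

```text
23.6 [0.44662162 0.22043077 0.1770068 ] 0.17701895678011886 [-0.6852877   4.15398721 -4.35541386] [ 0.84256377  0.38585541 -0.103709  ] -0.0007777630307765813 -0.013593278239514717 0.07200680420282292 0.07327862624804413 -10.690358931784802
```

I have plenty of time. The wheel should stay put inside its drag zone, so I'll let go, check the tongue angle up close, and re-pinch.

Request:
carry_out(
  motion=[
    {"tx": 0,"ty": 0,"tz": 0,"turn": 0,"hand": 1},
    {"tx": 0,"ty": 0,"tz": 0,"turn": 0,"hand": 1},
    {"tx": 0,"ty": 0,"tz": 0,"turn": 0,"hand": 1},
    {"tx": 0,"ty": 0,"tz": 0,"turn": 0,"hand": 1},
    {"tx": 0,"ty": 0,"tz": 0.03,"turn": 0,"hand": 1},
    {"tx": 0,"ty": 0,"tz": 0.06,"turn": 0,"hand": 1},
    {"tx": 0,"ty": 0,"tz": 0.09,"turn": 0,"hand": 1},
  ],
)

```text
t: 24.3
ee_pos: [0.4466, 0.2202, 0.2681]
eef_rot: [[-0.145, 0.989, 0.013], [0.989, 0.145, -0.001], [-0.003, 0.013, -1.0]]
wrist_force: [0.8, 0.4, -0.3]
width: 1.003
```

Request:
carry_out(
  motion=[
    {"tx": -0.006,"ty": 0,"tz": 0,"turn": 0.14,"hand": 1},
    {"tx": -0.012,"ty": 0.001,"tz": 0,"turn": 0.28,"hand": 1},
    {"tx": -0.02,"ty": 0.002,"tz": 0,"turn": 0.42,"hand": 1},
    {"tx": -0.028,"ty": 0.003,"tz": 0,"turn": 0.56,"hand": 1},
    {"tx": -0.036,"ty": 0.004,"tz": 0,"turn": 0.7,"hand": 1},
    {"tx": -0.044,"ty": 0.005,"tz": 0,"turn": 0.84,"hand": 1},
    {"tx": -0.051,"ty": 0.005,"tz": 0,"turn": 0.98,"hand": 1},
    {"tx": -0.051,"ty": 0.005,"tz": 0,"turn": 1.12,"hand": 1},
  ],
)

```text
t: 25.1
ee_pos: [0.3949, 0.225, 0.2684]
eef_rot: [[-0.956, 0.294, 0.007], [0.294, 0.956, 0.011], [-0.003, 0.012, -1.0]]
wrist_force: [-0.5, 0.1, 0.7]
width: 0.998
```

Request:
carry_out(
  motion=[
    {"tx": 0,"ty": 0,"tz": 0,"turn": 0.14,"hand": 1},
    {"tx": 0,"ty": 0,"tz": -0.03,"turn": 0.28,"hand": 1},
    {"tx": 0,"ty": 0,"tz": -0.06,"turn": 0.42,"hand": 1},
    {"tx": 0,"ty": 0,"tz": -0.094,"turn": 0.447,"hand": 1},
    {"tx": 0,"ty": 0,"tz": -0.094,"turn": 0.447,"hand": 1},
    {"tx": 0,"ty": 0,"tz": -0.094,"turn": 0.447,"hand": 1},
  ],
)

```text
t: 25.7
ee_pos: [0.3952, 0.225, 0.1749]
eef_rot: [[-0.989, -0.147, 0.001], [-0.147, 0.989, 0.012], [-0.003, 0.012, -1.0]]
wrist_force: [0.0, 0.7, 1.2]
width: 1.0
```

```bash
python3 look.py L5
```

```text
25.8 [0.39609464 0.22555625 0.1761461 ]
img diff 5.505377604166667
```

View pics/L5.png

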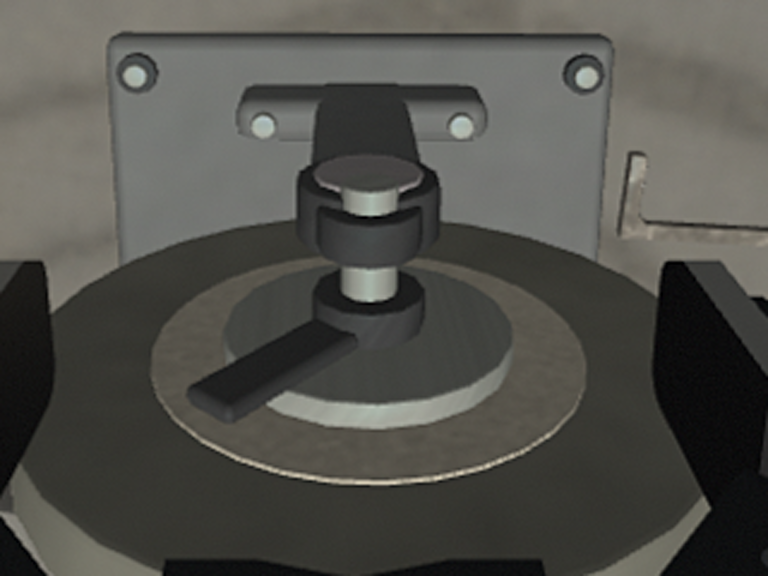

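```bash
python3 look.py L6
python3 - <<'E'
from h import *
import h,pickle
h.YAW=8.2
f=lambda q:[170+q[0]/2.4,200+q[1]/2.4]
def v(c,q,off=-.017):
    a,r=tang(c,f(q),off); a=np.radians(a); return r*np.array([np.sin(a),np.cos(a)])
for n,es in (('L5',[((318,322),(189,394)),((357,341),(232,413))]),):
    c=pickle.load(open(n+'.pkl','rb'))
    for a,b in es:
        d=v(c,b)-v(c,a); print(n,np.degrees(np.arctan2(*d)),np.linalg.norm(d))
E
```

```text
{'centre': [251.4, 362.8], 'p': 0.56} (np.float64(-40.6190514095335), np.float64(0.04610388243963479))
25.95 [0.39570283 0.22538983 0.17581098]
img diff 2.477328559027778
L5 -40.64379435178044 0.03510397028665747
L5 -41.98712980456188 0.03348814896571803
```

View pics/L6.png

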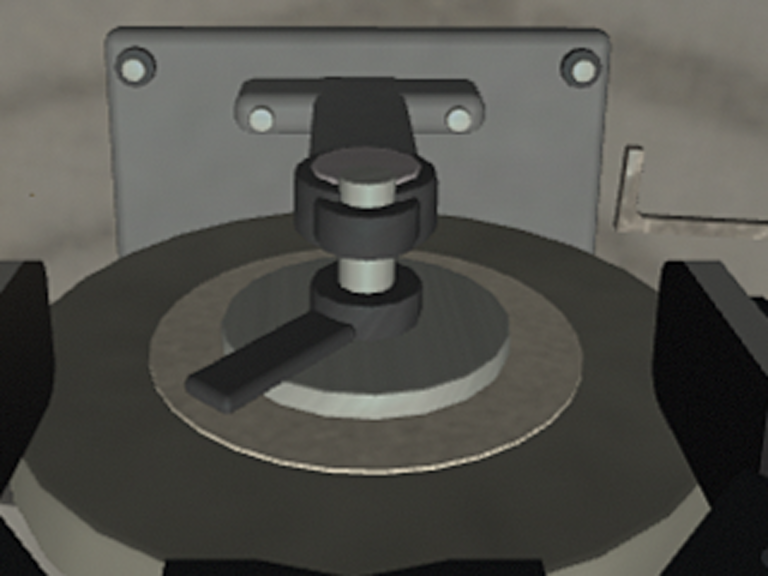

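Request:
carry_out(
  motion=[
    {"tx": 0,"ty": 0,"tz": 0.04,"turn": -0.05,"hand": 1},
    {"tx": 0,"ty": 0.0,"tz": 0.08,"turn": -0.19,"hand": 1},
    {"tx": 0.01,"ty": 0.002,"tz": 0.09,"turn": -0.33,"hand": 1},
    {"tx": 0.02,"ty": 0.004,"tz": 0.09,"turn": -0.47,"hand": 1},
    {"tx": 0.03,"ty": 0.006,"tz": 0.09,"turn": -0.61,"hand": 1},
    {"tx": 0.04,"ty": 0.008,"tz": 0.09,"turn": -0.75,"hand": 1},
    {"tx": 0.049,"ty": 0.0085,"tz": 0.09,"turn": -0.89,"hand": 1},
    {"tx": 0.049,"ty": 0.0085,"tz": 0.09,"turn": -1.03,"hand": 1},
  ],
)

```text
t: 26.8
ee_pos: [0.4456, 0.234, 0.2661]
eef_rot: [[-0.631, 0.776, 0.015], [0.776, 0.631, 0.005], [-0.006, 0.015, -1.0]]
wrist_force: [0.5, 0.2, 0.4]
width: 0.999
```

Request:
carry_out(
  motion=[
    {"tx": 0,"ty": 0,"tz": 0,"turn": -0.14,"hand": 1},
    {"tx": 0,"ty": 0,"tz": 0,"turn": -0.28,"hand": 1},
    {"tx": 0,"ty": 0,"tz": 0,"turn": -0.42,"hand": 1},
    {"tx": 0,"ty": 0,"tz": 0,"turn": -0.54,"hand": 1},
    {"tx": 0,"ty": 0,"tz": 0,"turn": -0.54,"hand": 1},
    {"tx": 0,"ty": 0,"tz": 0,"turn": -0.54,"hand": 1},
  ],
)

```text
t: 27.4
ee_pos: [0.4456, 0.234, 0.2665]
eef_rot: [[-0.145, 0.989, 0.016], [0.989, 0.145, -0.003], [-0.006, 0.015, -1.0]]
wrist_force: [-0.0, 0.1, 0.5]
width: 1.0
```

```bash
python3 st.py
python3 - <<'E'
from h import *
o=env.observe();print(np.degrees(np.arctan2(*o['eef_rot'][1::-1,1])),CEN-.0007*ax()[0])
E
```

```text
27.4 [0.44564975 0.23402119 0.2665359 ] 0.9995737734788139 [-0.04168979  0.09902463  0.46114583] [ 0.05179448  0.02389504 -0.01778754] 0.00015124299683726087 1.42418948602852e-07 0.1615359036311237 0.16153590363118647 5.0515114560944464e-05
8.317379075509436 [0.44480681 0.23390258 0.105     ]
```

Request:
carry_out(
  motion=[
    {"tx": -0.001,"ty": 0,"tz": -0.03,"turn": 0,"hand": 1},
    {"tx": -0.001,"ty": 0,"tz": -0.06,"turn": 0,"hand": 1},
    {"tx": -0.001,"ty": 0,"tz": -0.08,"turn": 0,"hand": 0.3},
    {"tx": -0.001,"ty": 0,"tz": -0.09,"turn": 0,"hand": -0.3},
    {"tx": -0.001,"ty": 0,"tz": -0.09,"turn": 0,"hand": -0.3},
    {"tx": -0.001,"ty": 0,"tz": -0.09,"turn": 0,"hand": -0.3},
  ],
)

```text
t: 28.0
ee_pos: [0.4453, 0.2343, 0.1774]
eef_rot: [[-0.145, 0.989, 0.018], [0.989, 0.145, -0.003], [-0.005, 0.017, -1.0]]
wrist_force: [0.8, -0.2, 0.3]
width: 0.355
```

Request:
carry_out(
  motion=[
    {"tx": 0,"ty": 0,"tz": 0,"turn": 0,"hand": -1},
    {"tx": 0,"ty": 0,"tz": 0,"turn": 0,"hand": -1},
    {"tx": 0,"ty": 0,"tz": 0,"turn": 0,"hand": -1},
    {"tx": 0,"ty": 0,"tz": 0,"turn": 0,"hand": -1},
    {"tx": 0,"ty": -0.001,"tz": 0,"turn": 0,"hand": -1},
    {"tx": 0,"ty": -0.002,"tz": 0,"turn": 0,"hand": -1},
    {"tx": 0,"ty": -0.002,"tz": 0,"turn": 0,"hand": -1},
    {"tx": 0,"ty": -0.002,"tz": 0,"turn": 0,"hand": -1},
  ],
  grip_force=30,
)

```text
t: 28.8
ee_pos: [0.4448, 0.2334, 0.1786]
eef_rot: [[-0.144, 0.989, 0.017], [0.99, 0.144, 0.0], [-0.002, 0.017, -1.0]]
wrist_force: [-4.5, 3.3, 4.3]
width: 0.182
```

Request:
carry_out(
  motion=[
    {"tx": 0,"ty": 0,"tz": 0,"turn": 0,"hand": -1},
    {"tx": 0,"ty": 0,"tz": 0,"turn": 0,"hand": -1},
    {"tx": 0,"ty": 0,"tz": 0,"turn": 0,"hand": -1},
    {"tx": 0,"ty": 0,"tz": 0,"turn": 0,"hand": -1},
  ],
)

```text
t: 29.2
ee_pos: [0.4447, 0.2336, 0.1785]
eef_rot: [[-0.144, 0.989, 0.017], [0.99, 0.144, 0.001], [-0.002, 0.017, -1.0]]
wrist_force: [-1.1, 1.6, -1.2]
width: 0.18
```

```bash
python3 st.py;  python3 - <<'E'
from h import *
c=env.read_camera('scene');cv2.imwrite('pics/s9.png',cv2.resize(c['img'][150:330,210:400,::-1],None,fx=3.2,fy=3.2,interpolation=cv2.INTER_CUBIC))
for th in ['wheel_tongue']: 
  for r in env.place_of(th,'scene')[:2]: print(th,r, tang(c,r['centre'],-.017))
t=env.read_camera('top');cv2.imwrite('pics/t9.png',cv2.resize(t['img'][180:310,190:480,::-1],None,fx=2.7,fy=2.7,interpolation=cv2.INTER_CUBIC))
E
```

```text
29.2 [0.44470988 0.23360061 0.17854986] 0.18031496543654407 [-1.11301697  1.56952429 -1.17861464] [ 0.43831375  0.62049289 -0.07372192] -0.0008380154634738972 -0.00028554282553046057 0.07354985556175532 0.07355040984155209 -0.2224384596376294
wheel_tongue {'centre': [375.1, 293.8], 'p': 0.72} (np.float64(-100.86346239461983), np.float64(0.20723194684567786))
```

View pics/s9.png

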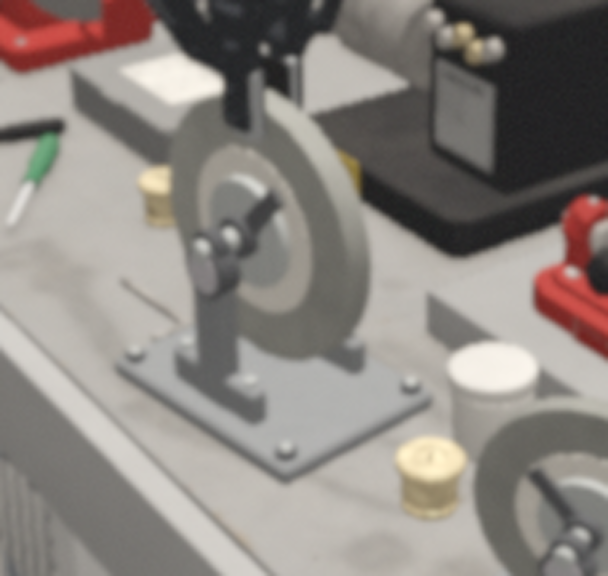

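View pics/t9.png

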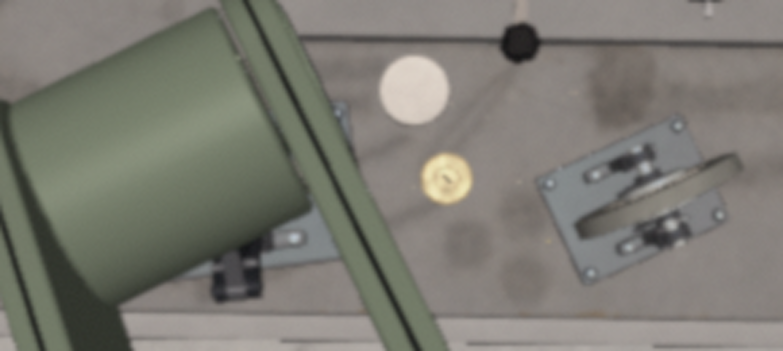

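Run:
```python
from h import *
c=env.read_camera('scene');X,Y=ax()
for a in (-20,-35,-43,-50,-66): print(a,proj(c,CEN-.017*X+.046*(np.sin(np.radians(a))*Y+np.cos(np.radians(a))*np.array([0,0,1])))[0])
o=env.observe();print(o['t'],o['width'],np.abs(o['qd']).max(),o['wrist_force'])
```

```text
-20 [290.62566886 202.66921245]
-35 [295.0088221 207.8673172]
-43 [297.10278215 211.12413727]
-50 [298.74681164 214.18058633]
-66 [301.69551355 221.60346099]
29.4 0.17437241864972017 0.12237819531603397 [-1.6798416   1.7903745  -0.51986641]
```

```bash
python3 -c "
from bench import env
print(env.hand_in()); print(env.observe()['t'])"
```

```text
the job is handed in; nothing more can be done
None
the job is handed in; nothing more can be done
```

I did the job in the order asked and handed it in at about 29.4 s of the 58 s allowed. The gripper is holding the wheel's rim with 30 N, and the heavy side is straight down to within about 2°.

- **Swings:** I pinched the rim of the larger, left-hand stand's wheel and swung its top about 98° to the right. I let go and it rolled back untouched, stopping with the tongue at about -66° (0° is straight up, minus is to the right). I then swung it about 98° to the left, and it stopped at about -20°. That puts hanging straight at about -43°, with the wheel stopping 23° short on each side, inside the stated 18 to 35°.
- **Final position:** I turned the wheel to the midpoint, let go for a close look, and read the tongue at about -41° to -42°. I then re-pinched it with a further shift to the right. The arm recorded only about 0.7 mm of the 2 mm I asked for, so the wheel moved roughly half a degree.
- **Last checks:**
  - The arm was still and the wrist force was under 3 N.
  - The cylinder and tub had not moved in the last top picture. The arm hid the hex key there, but the last close wrist picture, before the re-pinch, showed it in place.
- **Weaker evidence:** The scene camera is coarse, with a bias of a few pixels. The network missed the tongue in the last scene picture, so I read it by eye. It agrees with -43° only to within a few degrees.

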